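# Fit the crank on the hand press and close it

## Robot

A 6-joint arm with a two-finger parallel gripper is mounted at the origin on the work surface. World frame = base frame: x ahead of the robot, y to its left, z up, the work surface at z = 0. Lengths are in m, angles in degrees, forces in N, time in s.
With the tool pointing down it reaches from about 0.3 to 0.75 m from the base axis. Payload 8.5 kg.
Tool frame: the origin (TCP) lies on the centre line of the jaws, within the pads' length; the fingertips stand env.tips_ahead ahead of it and the grasp point (between the pads) lies 8 mm behind it (env.tips_ahead is the distance from the TCP to the fingertips, in m); z points along the fingers, y is the direction in which the jaws open and shut (so a half turn about z gives the same grasp; the last joint's range is limited). The gripper opens to 85 mm and grips with 20 to 120 N. Pads are 22 mm wide; open, the fingers measure 114 mm over their backs; the gripper's body (76 mm by 85 mm) begins 54 mm behind the grasp point. The pads swing forward as they close: fully open they stand 13 mm farther back than shut.
Start: joints at [-88.539, 21.807, 74.336, -0, 83.858, -12.336], TCP at [0.131, -0.534, 0.242] pointing down, gripper open.
Joint ranges: [-178.18, 178.18], [-50.72, 133.34], [12.68, 142.11], [-81.47, 261.47], [9.98, 163.14], [-165.26, 165.26]. Speed limits (degrees/s): [136.94, 136.94, 180, 180, 180, 180].

## Interface

Orientations are given as a 3x3 rotation matrix whose columns are the frame's x, y, z axes.
In Python, from rig import env gives the robot as it stands.
- The arm moves only by the tool servo_tool, never from a script. Its argument "commands" is a list of rows, each an object with "linear": the shift along the tool's x, y, z in mm, a list of three; "angular": the turn, a rotation vector about the tool's x, y, z in degrees, a list of three; "gripper": the opening, from -1 (shut) to 1 (fully open). In form: [{"linear": [x, y, z], "angular": [rx, ry, rz], "gripper": gripper}, ...]. A call has 1 to 20 rows; each row is the pose to reach, as a shift and turn from the pose commanded when the call began, along the tool's axes at that moment; what a row does not reach only later rows make up. A row lasts 1/10 s, in which the tool goes at most 50 mm and 8.59 degrees, less where a joint would pass 70% of its speed; a pose out of reach is approached as far as the arm can. A call with a gripper value outside its range is refused whole. The fingers move at their own pace and stop on an object; "force" is the grip in N (left out, the last holds). Time passes only in rows, so rows that repeat a pose let the fingers close. It gives the time, the measured TCP pose, the force and the opening at its end, in the units of the state.
- env.observe(): the state, without advancing time (a new reading comes with each control period).
- env.get_image(name): name is "side" or "top"; returns a dict with "frame" (400x640x3 uint8, blue, green, red), "fx", "fy", "cx", "cy" (pixels), "cam_to_world" (4x4, takes a point from camera to world coordinates). Camera axes: x right, y up, looking along -z (the intrinsics and any distortion apply to the point x, -y, -z); pixel columns grow to the right and rows downward; lengths in m; the calibration is good to about 2 mm. A picture is of the moment at which its call begins. There is no depth.
- env.close_job(): hands the job in, once; it reports no verdict.
Trained networks look in a picture, given as the dict that the camera call returned (one of the last four; its "shot" number tells which), for a name from the list of things; names that differ only in an ending like _2 or _b are one class to them, and where a whole thing is asked for, a point or a joint stands for the part that bears it (a point fixed in the world has none). Each returns a list of dicts, best first, with "confidence" (0 to 1); they miss things now and then, are a little off and sometimes report something else, mostly with a low value. They report only what shows in the picture. A call takes as long as a camera call. They do not tell look-alikes from the thing itself.
- env.trace(picture, query): "pixels" (400x640 bool, what is visible of it) and "extent" ([left, top, right, bottom] in pixels, round what is visible of it).
The state is a dict: "time_s": time; "q": joint angles; "qvel": joint speeds; "joint_efforts": joint torques, N m; "position": TCP position; "tool_rot": TCP orientation; "ft_force": force on the tool from outside, world axes, zero at the start; "wrist_torque": the same for the moment, N m; "grip_width": finger opening in m.
Only numpy, scipy, OpenCV 4.12 (cv2) and the standard library are available. Lean on these libraries where they do the work, as an engineer would, in place of code of your own. Each camera call takes 0.05 s, during which the arm holds its last target.

## Task

Pick up the loose crank handle and fit it, knob upward, on the press's upright spindle: turn it so that the flat in its bore matches the flat of the spindle, and push it fully home on the shoulder. Then turn the crank clockwise (seen from above) as far as it goes, and let go with the crank still home. Leave the white paint bottle and the dark ink jar standing where they are.

Things in the scene. Friction and masses are not known exactly. Their poses are not given: they have to be found in the camera images.
- crank_hub (a point): Centre, half-way up, of the loose aluminium crank's hub: a round boss 48 mm across, 44 high, axis z (up), standing on the table on its foot. A D bore goes right through: radius 16.5 mm, its flat 8.5 mm from the axis on the +x side, the knob's side. Arms (18 mm wide, middle 8 mm above this point) run along +x and -x. About 0.55 kg, balanced at the hub. Grip the hub across y from above.
- crank_knob (a point): Centre of the crank's upright black knob: 26 mm thick, 82 mm from the hub's axis along the crank's +x; its top is 64 mm above the hub's centre. The other arm, along -x, ends in a round balance weight 40 mm across, 30 high, 70 mm from the hub's axis.
- spindle_end (a point): Top centre of the press's upright steel spindle, 213 mm over the table; frame turns with it, z up. D end 48 mm long, radius 15, flat 7 mm from the axis on the +x side, top 5 mm stepped in to 85 percent; below it a shoulder 48 mm across. The crank fits only with its x along this x (1.5 mm clearance, up to 15 degrees play); home, its hub stands on the shoulder, its centre 26 mm under this point.
- press: Grey press fixed to the table; origin under the middle of its base, on the spindle's axis. Base 200 (x) x 220 (y) x 20 mm, two columns, a crosshead 50 x 214 mm along y with its top 150 mm up (column nuts to 158). The spindle rises through the crosshead's middle; its shoulder's top is 165 mm up, so there is room for fingers beside the seated hub.
- spindle (a joint): Turn of the spindle, rad: grows clockwise seen from above; stop at 1.6 (press closed). It starts between 0.1 and 0.9. Friction of about 0.12 N m holds it where it is left.
- bottle_mid (a point): Bystander: white paint bottle with black cap, 54 mm across, 130 mm high, standing upright near the middle of the table; the point is its centre, half-way up; z up.
- jar_mid (a point): Bystander: dark ink jar with steel lid, 58 mm across, 60 mm high, standing beyond the bottle; the point is its centre, half-way up; z up.
Things that resemble listed ones, but are neither listed nor needed, are in the scene too. There is more than one size of the part that bears crank_hub; the job needs the smaller.

How it is judged (in metres and radians):
On the way, in this order (a step that is already met when the one before it is completed fails the run):
1. the crank is home on the spindle, its flat on the spindle's flat, before the press is closed (horizontal distance between crank_hub and spindle_end below 0.004 m and z of crank_hub in the frame of spindle_end below -0.022 m and angle between the x axis of crank_hub and the x axis of spindle_end, either way round below 0.4 rad and angle between crank_hub's own z axis and vertical below 0.1 rad and value of joint spindle below 1.3 rad), for 0.1 s.
2. the crank, still home, has turned the spindle to its stop (horizontal distance between crank_hub and spindle_end below 0.004 m and z of crank_hub in the frame of spindle_end below -0.022 m and angle between the x axis of crank_hub and the x axis of spindle_end, either way round below 0.4 rad and angle between crank_hub's own z axis and vertical below 0.1 rad and value of joint spindle above 1.45 rad), for 0.1 s.
At the end, for the whole second after the job is handed in: The crank stands at rest, released, on the spindle: hub axis within 4 mm of the spindle axis, within 4 mm of fully home, upright within 0.1 rad, x axis within 0.4 rad of the spindle x (the play of the key), and the spindle turned to within 0.15 rad of its stop (joint above 1.45) (all of step 2 and linear speed of crank below 0.02 m/s and angular speed of crank below 0.1 rad/s); the robot touches nothing.
It fails at once if the paint bottle or the ink jar is pushed away (over 30 mm) or tipped (over 0.4 rad) (distance of any of bottle_mid, jar_mid from where it was at the start of the episode above 0.03 m or angle between any of bottle_mid, jar_mid's own z axis and vertical above 0.4 rad).
It also fails if it takes over 51 s, if anything falls off the work surface, if the arm or the gripper's body presses on something with over 40 N, if the wrist force passes 120 N, or if a joint passes its speed limit or range.

## Working session

There is one attempt and no reset: what is moved stays moved. The work goes in short steps, Python scripts to look and compute and a tool call to move; the robot and the scene stay as the last step left them, time stands still between calls to the robot, and variables do not carry over. Pictures are saved under pics/ and viewed, and the job is handed in when it is done.

Besides the shell and the picture viewer there is one more tool, called after "Call:" as name([rows], argument=value, ...), one row to a line, values as JSON. servo_tool: Moves the arm, as the interface text tells. Its arguments: {"type":"object","properties":{"commands":{"type":"array","items":{"type":"object","properties":{"linear":{"type":"array","items":{"type":"number"}},"angular":{"type":"array","items":{"type":"number"}},"gripper":{"type":"number"}}}},"force":{"type":"number"}},"required":["commands"]}

```bash
ls; mkdir -p pics; python3 - <<'E'
from rig import env
import cv2
s=env.observe()
print(s['time_s'],s['position'],s['tool_rot'],s['grip_width'],env.tips_ahead)
for n in ['side','top']:
    im=env.get_image(n); cv2.imwrite(f'pics/{n}0.png',im['frame'])
    print(n,im['fx'],im['fy'],im['cx'],im['cy'],im['cam_to_world'],[k for k in im])
    for q in ['crank_hub','crank_knob','spindle_end','press','bottle_mid','jar_mid']:
        for r in env.trace(im,q)[:4]: print(q,r['confidence'],r['extent'])
E
```

```text
pics
0.0 [ 0.13115483 -0.53384238  0.24170086] [[ 9.71141463e-01  2.38504205e-01 -5.61324137e-05]
 [ 2.38504016e-01 -9.71140336e-01  1.51050882e-03]
 [ 3.05750255e-04 -1.48030555e-03 -9.99998858e-01]] 0.08524296334250381 0.011
side 409.34256015091046 409.34256015091046 325.93917650312454 199.09571187856398 [[-0.98640324  0.09176156 -0.13633954  0.43886516]
 [-0.16426488 -0.57609136  0.80070956  0.56607841]
 [-0.00506967  0.8122183   0.58333158  0.55887107]
 [ 0.          0.          0.          1.        ]] ['frame', 'fx', 'fy', 'cx', 'cy', 'cam_to_world', 'shot']
crank_hub 0.97 [360.9, 259.6, 515.8, 325.8]
crank_hub 0.82 [261.6, 292.8, 339.3, 400.0]
crank_knob 0.87 [262.7, 294.3, 340.1, 399.9]
crank_knob 0.67 [357.3, 259.6, 517.6, 325.2]
spindle_end 0.75 [351.0, 103.0, 375.2, 174.8]
press 0.64 [307.4, 104.7, 409.6, 218.1]
press 0.3 [353.1, 100.0, 373.1, 171.7]
bottle_mid 0.68 [309.6, 204.1, 340.4, 275.9]
jar_mid 0.7 [259.2, 225.0, 287.0, 265.2]
top 504.52687643838175 504.52687643838175 313.37201427225807 198.3192527963186 [[ 0.01600892  0.975806   -0.21805129  0.3005044 ]
 [-0.99986058  0.01458812 -0.00812427 -0.00926375]
 [-0.00474675  0.21815095  0.9759035   1.16004736]
 [ 0.          0.          0.          1.        ]] ['frame', 'fx', 'fy', 'cx', 'cy', 'cam_to_world', 'shot']
crank_hub 0.84 [251.2, 231.7, 292.0, 317.7]
crank_knob 0.89 [247.7, 234.2, 293.6, 318.7]
crank_knob 0.83 [175.6, 174.1, 242.3, 231.2]
spindle_end 0.89 [432.4, 201.4, 459.2, 224.7]
press 0.82 [377.7, 181.1, 497.4, 277.7]
bottle_mid 0.81 [298.3, 191.8, 323.1, 222.9]
jar_mid 0.6 [298.9, 145.9, 324.1, 178.2]
```

View pics/side0.png

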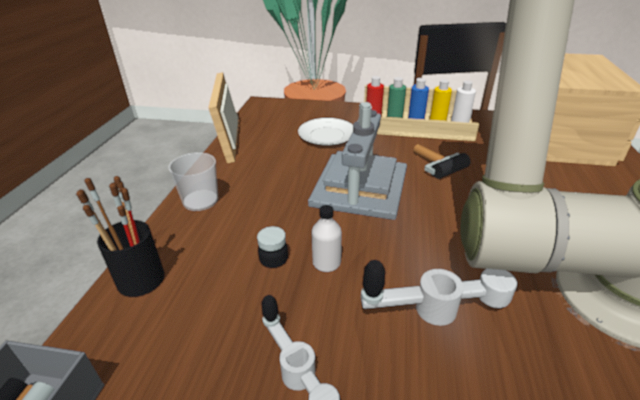

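View pics/top0.png

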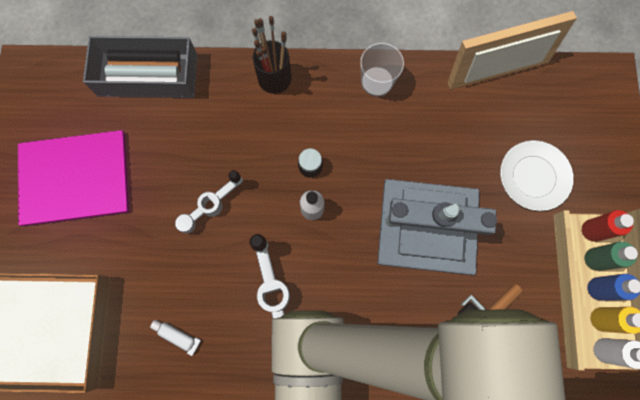

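```bash
python3 - <<'E'
import cv2
t=cv2.imread('pics/top0.png')
a=cv2.resize(t[165:325,165:300],None,fx=3.7,fy=3.7,interpolation=cv2.INTER_CUBIC)
cv2.imwrite('pics/crop_a.png',a)
b=cv2.resize(t[170:285,370:505],None,fx=5,fy=5,interpolation=cv2.INTER_CUBIC)
cv2.imwrite('pics/crop_b.png',b)
s=cv2.imread('pics/side0.png')
cv2.imwrite('pics/crop_c.png',cv2.resize(s[240:400,250:525],None,fx=2.9,fy=2.9,interpolation=cv2.INTER_CUBIC))
E
```

```text
(no output)
```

View pics/crop_a.png

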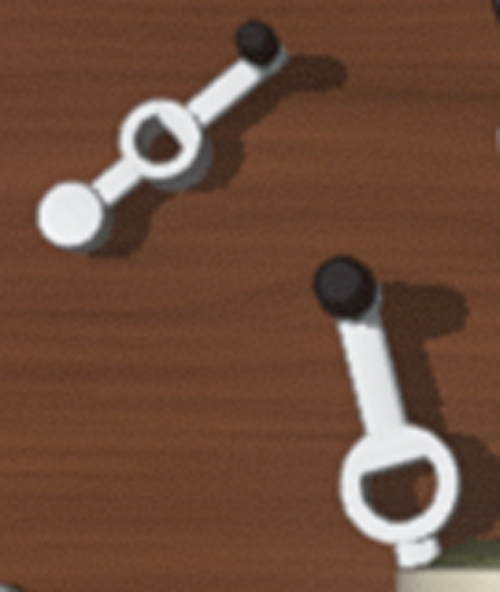

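View pics/crop_b.png

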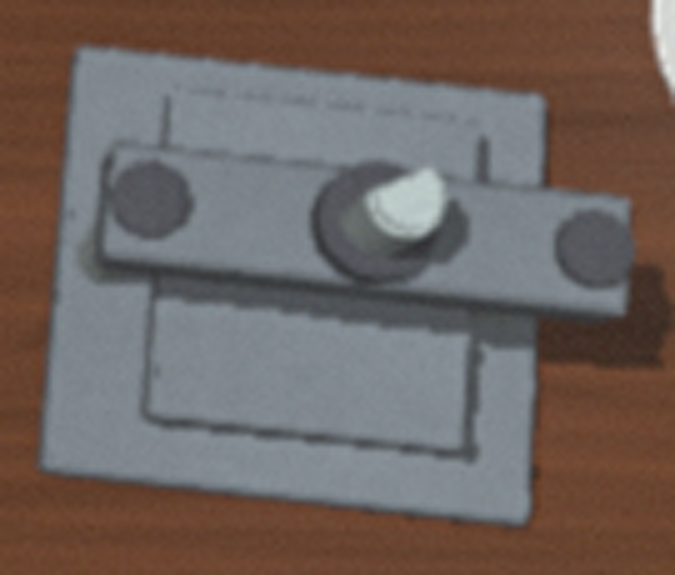

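View pics/crop_c.png

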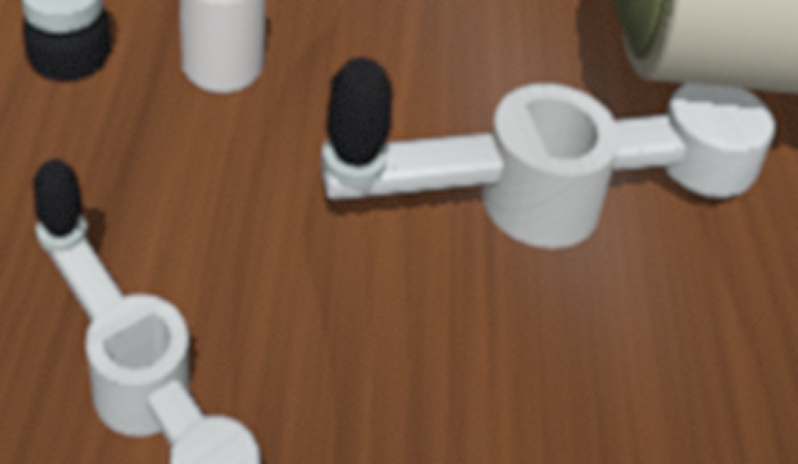

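The two candidates for the crank are at top (208,202) and top (272,293). In the side view they are at (298,365) and (440,297). The first is clearly the smaller: its hub is about 22 px wide, which is 48 mm, against about 32 px for the other. I'll measure it by fitting a model to the pictures.

```bash
cat > h.py <<'E'
import numpy as np,cv2
from scipy.optimize import minimize
def proj(im,P):
    P=np.atleast_2d(P);T=np.linalg.inv(im['cam_to_world'])
    c=P@T[:3,:3].T+T[:3,3]
    return np.stack([im['cx']+im['fx']*c[:,0]/-c[:,2], im['cy']-im['fy']*c[:,1]/-c[:,2]],1)
def ray(im,u,v,z):
    d=im['cam_to_world'][:3,:3]@np.array([(u-im['cx'])/im['fx'],-(v-im['cy'])/im['fy'],-1.])
    o=im['cam_to_world'][:3,3]; return o+d*(z-o[2])/d[2]
def cyl(x,y,r,z0,z1,n=40):
    a=np.linspace(0,2*np.pi,n,endpoint=False)
    return np.array([[x+r*np.cos(t),y+r*np.sin(t),z] for z in(z0,z1) for t in a])
def box(x0,x1,w,z0,z1): return np.array([[x,y,z] for x in(x0,x1) for y in(-w/2,w/2) for z in(z0,z1)])
CR=[cyl(0,0,.024,-.022,.022),box(0,.082,.018,.003,.013),box(-.07,0,.018,.003,.013),
    cyl(-.07,0,.020,-.007,.023),cyl(.082,0,.013,.020,.064)]
def place(P,p):  # p x,y,z,yaw
    c,s=np.cos(p[3]),np.sin(p[3]); return P@np.array([[c,-s,0],[s,c,0],[0,0,1]]).T+np.array(p[:3])
def sil(im,parts,p,S=4):
    m=np.zeros((400*S,640*S),np.uint8)
    for P in parts:
        q=(proj(im,place(P,p))+.5)*S
        cv2.fillConvexPoly(m,cv2.convexHull(q.astype(np.float32)).astype(np.int32),255)
    return cv2.resize(m,(640,400),interpolation=cv2.INTER_AREA)/255.
E
python3 - <<'E'
from rig import env
from h import *
S={}
for n in ['top','side']:
    im=env.get_image(n)
    best=None
    for q in ['crank_hub','crank_knob']:
        for r in env.trace(im,q):
            l,t,R,b=r['extent']; c=((l+R)/2,(t+b)/2)
            tgt=(208,202) if n=='top' else (298,350)
            if np.hypot(c[0]-tgt[0],c[1]-tgt[1])<25 and (best is None or r['confidence']>best['confidence']): best=r
    print(n,best['confidence'],best['extent'],best['pixels'].sum()); S[n]=(im,best['pixels'].astype(float))
x0=ray(S['top'][0],208,202,.044);k=ray(S['top'][0],235,176,.086);print(x0,k)
yaw=np.arctan2(k[1]-x0[1],k[0]-x0[0]);print(np.degrees(yaw),np.hypot(*(k-x0)[:2]))
for names in (['top'],['side'],['top','side']):
    f=lambda p:sum(np.abs(sil(S[n][0],CR,[p[0],p[1],.022,p[2]])-S[n][1]).sum() for n in names)
    s0=np.array([x0[0],x0[1],yaw])
    r=minimize(f,s0,method='Nelder-Mead',options=dict(initial_simplex=s0+np.array([[0,0,0],[.006,0,0],[0,.006,0],[0,0,.1]]),xatol=1e-4,fatol=.1))
    print(names,r.x[:2],np.degrees(r.x[2]),r.fun)
print(S['top'][1].sum())
# spindle crops
for n,(u0,v0,u1,v1) in dict(top=(425,190,470,240),side=(335,95,395,175)).items():
    cv2.imwrite(f'pics/sp_{n}.png',cv2.resize(S[n][0]['frame'][v0:v1,u0:u1],None,fx=7.5 if n=='side' else 12,fy=7.5 if n=='side' else 12,interpolation=cv2.INTER_CUBIC))
E
```

```text
top 0.86 [176.2, 170.9, 244.7, 233.1] 1056
side 0.67 [261.7, 294.5, 340.0, 400.0] 2613
[0.53775797 0.23856511 0.044     ] [0.58832018 0.17326641 0.086     ]
-52.24859616296433 0.08258606148358891
['top'] [0.53740105 0.23835717] -46.89377056360414 209.29411764705884
['side'] [0.53793069 0.24008876] -47.859416403428696 227.71372549019608
['top', 'side'] [0.53790757 0.23964553] -47.731534278000375 461.54509803921565
1056.0
```

View pics/sp_top.png

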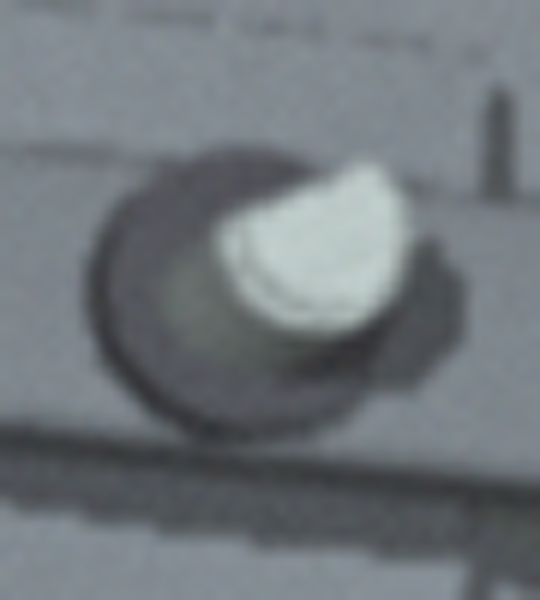

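View pics/sp_side.png

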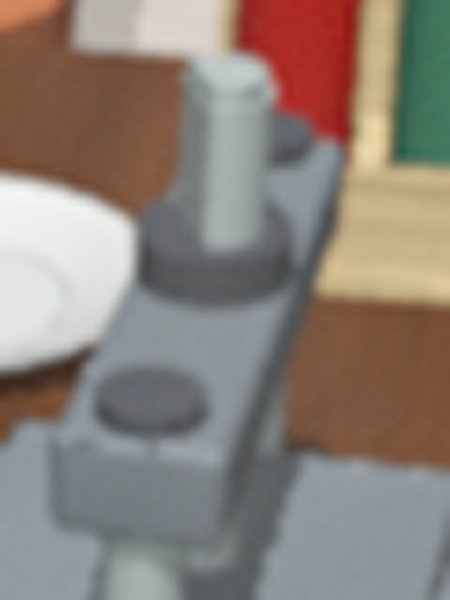

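```bash
cat >> h.py <<'E'
def dsec(r,f,z,n=60):
    a0=np.arccos(f/r); a=np.linspace(a0,2*np.pi-a0,n)
    return np.stack([r*np.cos(a),r*np.sin(a),np.full(n,z)],1)
r,f=.015,.007
D1=dsec(r,f,-.005);D2=dsec(.85*r,.85*f,0.);D0=dsec(r,f,-.048)
E
python3 - <<'E'
from rig import env
from h import *
T=env.get_image('top');Sd=env.get_image('side')
g=T['frame'].astype(float)
print(g[205:222:3,440:462:2].mean(2).round())
sub=np.zeros((400,640));
lum=g.mean(2); 
soft=np.clip((lum-115)/(205-115),0,1); m=np.zeros((400,640)); m[198:222,438:464]=soft[198:222,438:464]
def f(p,sel=0):
    s=sil(T,[D1,D2],[p[0],p[1],.213,p[2]],8)
    return np.abs(s-m)[195:225,435:467].sum()
x0=ray(T,451,210,.212);print(x0)
best=None
for yaw in np.radians(range(-90,270,15)):
    s0=np.array([x0[0],x0[1],yaw])
    r_=minimize(f,s0,method='Nelder-Mead',options=dict(initial_simplex=s0+np.array([[0,0,0],[.005,0,0],[0,.005,0],[0,0,.2]]),xatol=1e-5,fatol=.01))
    if best is None or r_.fun<best.fun: best=r_
print('top',best.x[:2],np.degrees(best.x[2]),best.fun,m.sum())
p=[best.x[0],best.x[1],.213,best.x[2]]
tr=[r for r in env.trace(Sd,'spindle_end')]
for t in tr: print(t['confidence'],t['extent'])
sm=tr[0]['pixels']
SH=[cyl(0,0,.024,-.058,-.048)]
def draw(im,p,name,win,k):
    u0,v0,u1,v1=win
    a=cv2.resize(im['frame'][v0:v1,u0:u1],None,fx=k,fy=k,interpolation=cv2.INTER_CUBIC)
    for P,c in ((D1,(0,0,255)),(D2,(0,255,0)),(D0,(255,0,0)),(cyl(0,0,.024,-.048,-.048,60),(0,255,255))):
        q=((proj(im,place(P,p))+.5-[u0,v0])*k).astype(np.int32); cv2.polylines(a,[q],True,c,1)
    cv2.imwrite(name,a)
draw(T,p,'pics/ov_top.png',(425,190,470,240),12)
draw(Sd,p,'pics/ov_side.png',(335,95,395,175),7.5)
E
```

```text
[[ 86.  82.  86.  85.  95. 137. 166. 195. 189. 128. 114.]
 [ 85.  93. 150. 188. 196. 196. 198. 197. 199. 164. 131.]
 [ 97. 107. 172. 182. 198. 195. 192. 194. 194. 145.  79.]
 [106. 107. 117. 172. 166. 178. 190. 193. 168.  95.  78.]
 [103. 104.  98.  92. 104. 120. 127. 101.  60.  80.  81.]
 [ 88.  89.  89.  84.  75.  62.  56.  62.  74.  79.  87.]]
[ 0.49337306 -0.26499954  0.212     ]
top [ 0.49621628 -0.26561984] 27.25564131342146 70.72309368191722 156.66296296296298
0.92 [350.9, 101.2, 375.9, 171.2]
```

View pics/ov_top.png

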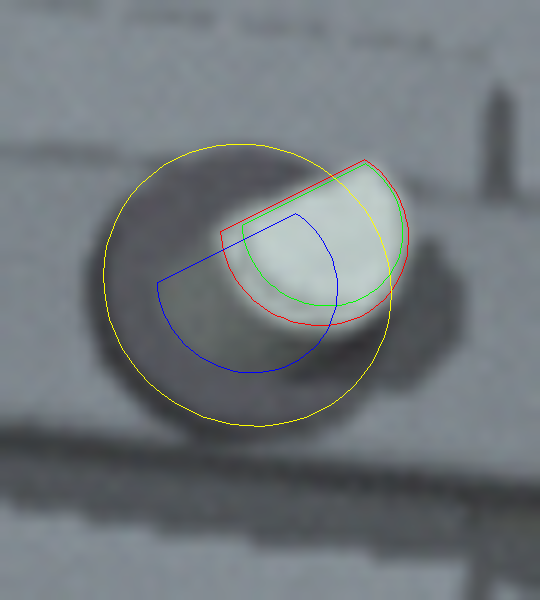

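View pics/ov_side.png

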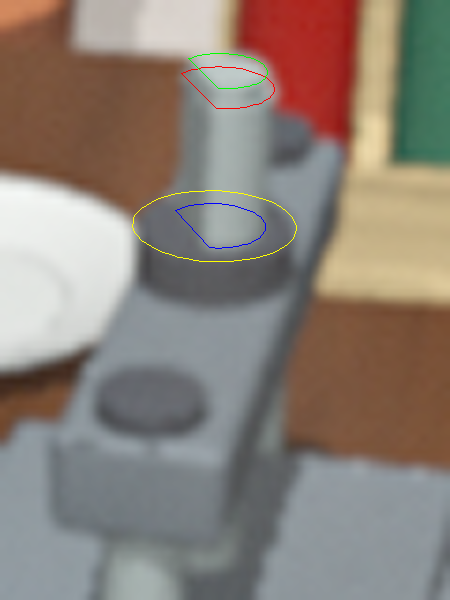

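```bash
python3 - <<'E'
from rig import env
from h import *
T=env.get_image('top');Sd=env.get_image('side')
lum=T['frame'].astype(float).mean(2)
m=np.zeros((400,640)); m[200:220,440:462]=np.clip((lum-130)/(190-130),0,1)[200:220,440:462]
m[:, 460:][205:]=np.where(lum[205:,460:]>150,m[205:,460:],0)
x0=ray(T,451,210,.212)
def fit(f):
    best=None
    for yaw in np.radians(range(0,360,20)):
        s0=np.array([x0[0],x0[1],yaw])
        r_=minimize(f,s0,method='Nelder-Mead',options=dict(initial_simplex=s0+np.array([[0,0,0],[.005,0,0],[0,.005,0],[0,0,.2]]),xatol=1e-5,fatol=.01))
        if best is None or r_.fun<best.fun: best=r_
    print(best.x[:2],np.degrees(best.x[2]),best.fun); return best.x
ft=lambda p:((sil(T,[D1,D2],[p[0],p[1],.213,p[2]],8)-m)[195:225,435:467]**2).sum()
pt=fit(ft)
sm=env.trace(Sd,'spindle_end')[0]['pixels'].astype(float)
E=[np.vstack([D1,D0]),np.vstack([D1+[0,0,0],D2])]
FS=E+[cyl(0,0,.024,-.063,-.048)]
print('mask rows',[(v,np.where(sm[v])[0].min(),np.where(sm[v])[0].max()) for v in range(100,176,6) if sm[v].any()])
fs=lambda p:((sil(Sd,FS,[p[0],p[1],.213,p[2]],4)-sm)[90:137,330:400]**2).sum()
ps=fit(fs)
fb=lambda p:ft(p)+fs(p)
pb=fit(fb)
for im,win,k,name in ((T,(425,190,470,240),12,'t'),(Sd,(335,95,395,175),7.5,'s')):
    u0,v0,u1,v1=win
    a=cv2.resize(im['frame'][v0:v1,u0:u1],None,fx=k,fy=k,interpolation=cv2.INTER_CUBIC)
    for P,c in ((D1,(0,0,255)),(D2,(0,255,0)),(D0,(255,0,0)),(cyl(0,0,.024,-.048,-.048,60),(0,255,255))):
        p=pt if name=='t' else pb
        q=((proj(im,place(P,[p[0],p[1],.213,p[2]]))+.5-[u0,v0])*k).astype(np.int32); cv2.polylines(a,[q],True,c,1)
    cv2.imwrite(f'pics/ov2_{name}.png',a)
E
python3 -c "
import cv2,numpy as np
a=cv2.imread('pics/ov2_t.png');b=cv2.imread('pics/ov2_s.png')[:400]
h=600;o=np.zeros((600,800,3),np.uint8);a=cv2.resize(a,(360,400));o[:400,:360]=a;o[:400,360:360+b.shape[1]]=b[:, :440];cv2.imwrite('pics/ov2.png',o[:400])" || true
```

```text
[ 0.49627023 -0.2655973 ] 25.527178831154096 7.920557157503524
mask rows [(106, np.int64(359), np.int64(370)), (112, np.int64(359), np.int64(370)), (118, np.int64(359), np.int64(369)), (124, np.int64(352), np.int64(371)), (130, np.int64(352), np.int64(373)), (136, np.int64(361), np.int64(365)), (166, np.int64(365), np.int64(365))]
[ 0.49766874 -0.26336093] 352.5212339948119 14.825820838139176
[ 0.49711055 -0.26469598] 24.045196667226854 35.85841439190055
```

View pics/ov2_t.png

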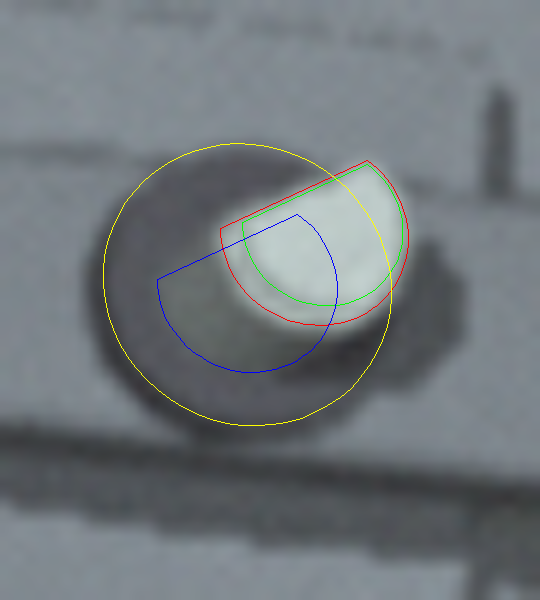

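View pics/ov2_s.png

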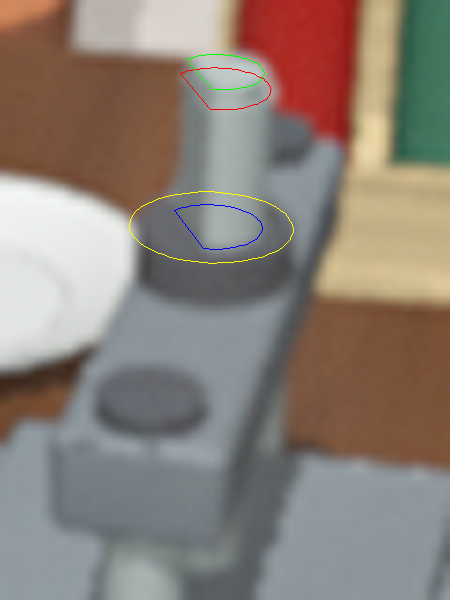

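Spindle: axis about (0.496, -0.2655), flat heading about 25.5°. The small crank stands at (0.5375, 0.239) with yaw about -47.5°. Next I'll work out the move to hover above it.

```bash
cat >> h.py <<'E'
def rel(env,pos,heading,R0=None):
    s=env.observe(); R=s['tool_rot'] ; p=s['position']
    h=np.radians(heading); Rt=np.array([[np.cos(h),np.sin(h),0],[np.sin(h),-np.cos(h),0],[0,0,-1.]])
    from scipy.spatial.transform import Rotation as Ro
    w=np.degrees(Ro.from_matrix(R.T@Rt).as_rotvec())
    print('t',round(s['time_s'],2),'pos',p.round(4),'head',round(np.degrees(np.arctan2(R[1,0],R[0,0])),2),'zax',R[:,2].round(4),'grip',round(s['grip_width'],4))
    print('F',s['ft_force'].round(1),'M',s['wrist_torque'].round(2),'q',np.round(s['q'],1))
    print('linear',((np.array(pos)-p)@R*1000).round(1),'angular',w.round(2))
E
python3 - <<'E'
from rig import env
from h import *
rel(env,[.5377,.239,.19],132.5)
E
```

```text
t 1.3 pos [ 0.1312 -0.5341  0.2423] head 13.8 zax [-0. -0. -1.] grip 0.0855
F [-0.7  0.8  0. ] M [ 0.05 -0.02 -0.02] q [-88.5  21.8  74.3  -0.   83.9 -12.3]
linear [ 579.2 -653.9   52.3] angular [   0.     0.  -118.7]
```

Call:
servo_tool([
  {"linear": [579, -654, 52], "angular": [0, 0, -118.7], "gripper": 1},
  {"linear": [579, -654, 52], "angular": [0, 0, -118.7], "gripper": 1},
  {"linear": [579, -654, 52], "angular": [0, 0, -118.7], "gripper": 1},
  {"linear": [579, -654, 52], "angular": [0, 0, -118.7], "gripper": 1},
  {"linear": [579, -654, 52], "angular": [0, 0, -118.7], "gripper": 1},
  {"linear": [579, -654, 52], "angular": [0, 0, -118.7], "gripper": 1},
  {"linear": [579, -654, 52], "angular": [0, 0, -118.7], "gripper": 1},
  {"linear": [579, -654, 52], "angular": [0, 0, -118.7], "gripper": 1},
  {"linear": [579, -654, 52], "angular": [0, 0, -118.7], "gripper": 1},
  {"linear": [579, -654, 52], "angular": [0, 0, -118.7], "gripper": 1},
  {"linear": [579, -654, 52], "angular": [0, 0, -118.7], "gripper": 1},
  {"linear": [579, -654, 52], "angular": [0, 0, -118.7], "gripper": 1},
  {"linear": [579, -654, 52], "angular": [0, 0, -118.7], "gripper": 1},
  {"linear": [579, -654, 52], "angular": [0, 0, -118.7], "gripper": 1},
  {"linear": [579, -654, 52], "angular": [0, 0, -118.7], "gripper": 1},
  {"linear": [579, -654, 52], "angular": [0, 0, -118.7], "gripper": 1},
  {"linear": [579, -654, 52], "angular": [0, 0, -118.7], "gripper": 1},
  {"linear": [579, -654, 52], "angular": [0, 0, -118.7], "gripper": 1},
  {"linear": [579, -654, 52], "angular": [0, 0, -118.7], "gripper": 1},
  {"linear": [579, -654, 52], "angular": [0, 0, -118.7], "gripper": 1},
])

```text
time_s: 3.3
position: [0.5373, 0.2391, 0.19]
tool_rot: [[-0.676, 0.737, -0.001], [0.737, 0.676, -0.0], [0.0, -0.001, -1.0]]
ft_force: [-1.0, -0.3, 0.1]
grip_width: 0.0855
```

```bash
python3 - <<'E'
from rig import env
from h import *
rel(env,[.5377,.239,.018],132.5)
im=env.get_image('side');cv2.imwrite('pics/s1.png',im['frame'])
E
```

```text
t 3.3 pos [0.5373 0.2391 0.19  ] head 132.54 zax [-7.e-04 -4.e-04 -1.e+00] grip 0.0855
F [-1.  -0.3  0.1] M [ 0.03  0.03 -0.04] q [ 12.5  28.   73.1  -0.   79.  -30.1]
linear [ -0.4   0.4 172. ] angular [-0.04 -0.01  0.04]
```

View pics/s1.png

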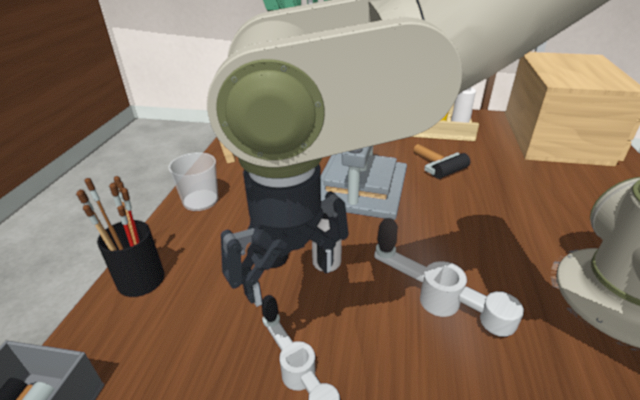

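The arm has swung the unneeded big crank a little: in side view its balance weight moved from (497,288) to (500,312). The small crank's hub is still at (298,365). Going down to grasp.

Call:
servo_tool([
  {"linear": [0, 0, 40], "angular": [0, 0, 0], "gripper": 1},
  {"linear": [0, 0, 80], "angular": [0, 0, 0], "gripper": 1},
  {"linear": [0, 0, 115], "angular": [0, 0, 0], "gripper": 1},
  {"linear": [0, 0, 140], "angular": [0, 0, 0], "gripper": 1},
  {"linear": [0, 0, 155], "angular": [0, 0, 0], "gripper": 1},
  {"linear": [0, 0, 165], "angular": [0, 0, 0], "gripper": 1},
  {"linear": [0, 0, 171], "angular": [0, 0, 0], "gripper": 1},
  {"linear": [0, 0, 171], "angular": [0, 0, 0], "gripper": 1},
])

```text
time_s: 4.15
position: [0.5375, 0.2386, 0.0194]
tool_rot: [[-0.675, 0.738, -0.0], [0.738, 0.675, -0.0], [0.0, -0.0, -1.0]]
ft_force: [-0.4, 0.6, 0.3]
grip_width: 0.0856
```

```bash
python3 - <<'E'
from rig import env
from h import *
rel(env,[.5377,.239,.018],132.5)
im=env.get_image('side');cv2.imwrite('pics/s2.png',cv2.resize(im['frame'][200:400,180:440],None,fx=3,fy=3))
E
```

```text
t 4.15 pos [0.5375 0.2386 0.0194] head 132.46 zax [-2.e-04 -1.e-04 -1.e+00] grip 0.0856
F [-0.4  0.6  0.3] M [ 0.04 -0.01  0.07] q [ 12.4  39.4  84.1  -0.   56.5 -30. ]
linear [0.1 0.4 1.4] angular [-0.01 -0.   -0.04]
```

View pics/s2.png

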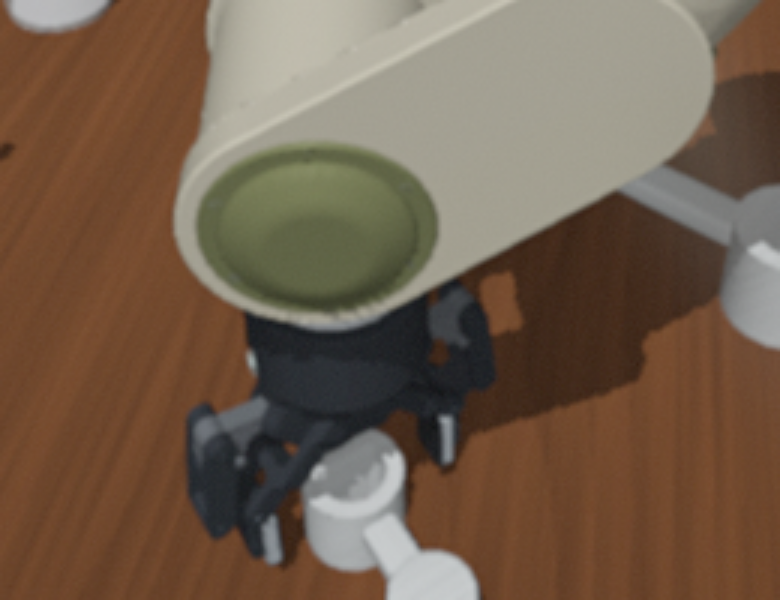

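Hub is at crop (355,500), squarely between the pads, clear of both. Closing.

Call:
servo_tool([
  {"linear": [0, 0, 0], "angular": [0, 0, 0], "gripper": 0.3},
  {"linear": [0, 0, 0], "angular": [0, 0, 0], "gripper": -0.2},
  {"linear": [0, 0, 0], "angular": [0, 0, 0], "gripper": -1},
  {"linear": [0, 0, 0], "angular": [0, 0, 0], "gripper": -1},
  {"linear": [0, 0, 0], "angular": [0, 0, 0], "gripper": -1},
  {"linear": [0, 0, 0], "angular": [0, 0, 0], "gripper": -1},
  {"linear": [0, 0, 0], "angular": [0, 0, 0], "gripper": -1},
], force=70)

```text
time_s: 4.9
position: [0.5378, 0.2392, 0.0201]
tool_rot: [[-0.676, 0.737, 0.001], [0.737, 0.676, 0.0], [-0.001, 0.001, -1.0]]
ft_force: [-1.6, -0.4, 5.6]
grip_width: 0.0471
```

```bash
python3 - <<'E'
from rig import env
from h import *
rel(env,[.5377,.239,.30],132.5)
im=env.get_image('side');cv2.imwrite('pics/s3.png',cv2.resize(im['frame'][200:400,180:440],None,fx=3,fy=3))
E
```

```text
t 4.9 pos [0.5378 0.2392 0.0201] head 132.51 zax [ 1.2e-03  1.0e-04 -1.0e+00] grip 0.0471
F [-1.6 -0.4  5.6] M [-0.09  0.2   0.  ] q [ 12.5  39.3  84.1  -0.   56.5 -30. ]
linear [-3.000e-01  1.000e-01 -2.799e+02] angular [0.05 0.04 0.01]
```

View pics/s3.png

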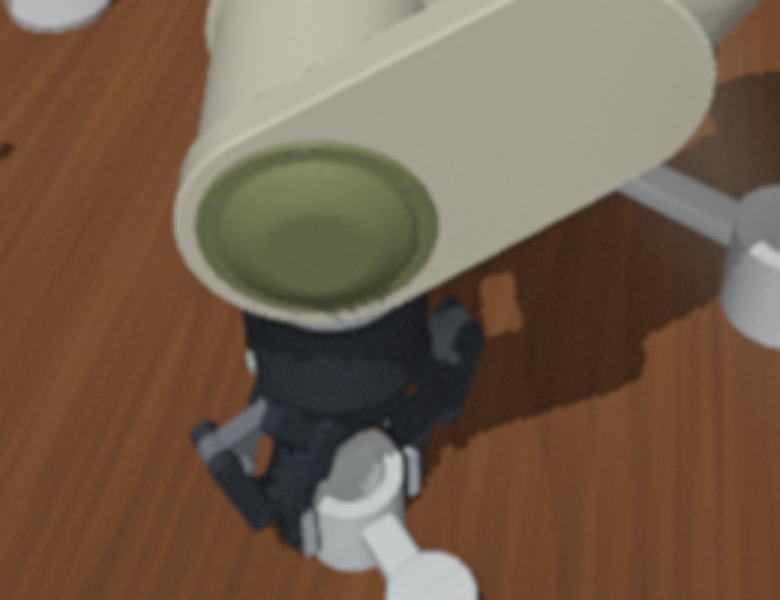

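Call:
servo_tool([
  {"linear": [0, 0, -5], "angular": [0, 0, 0], "gripper": -1},
  {"linear": [0, 0, -20], "angular": [0, 0, 0], "gripper": -1},
  {"linear": [0, 0, -45], "angular": [0, 0, 0], "gripper": -1},
  {"linear": [0, 0, -80], "angular": [0, 0, 0], "gripper": -1},
  {"linear": [0, 0, -120], "angular": [0, 0, 0], "gripper": -1},
  {"linear": [0, 0, -160], "angular": [0, 0, 0], "gripper": -1},
  {"linear": [0, 0, -200], "angular": [0, 0, 0], "gripper": -1},
  {"linear": [0, 0, -240], "angular": [0, 0, 0], "gripper": -1},
  {"linear": [0, 0, -265], "angular": [0, 0, 0], "gripper": -1},
  {"linear": [0, 0, -270], "angular": [0, 0, 0], "gripper": -1},
  {"linear": [0, 0, -270], "angular": [0, 0, 0], "gripper": -1},
])

```text
time_s: 6.05
position: [0.5372, 0.2391, 0.2887]
tool_rot: [[-0.676, 0.737, -0.001], [0.737, 0.676, -0.0], [0.0, -0.001, -1.0]]
ft_force: [0.1, -0.2, -4.8]
grip_width: 0.047
```

```bash
python3 - <<'E'
from rig import env
from h import *
rel(env,[.496,-.2655,.285],205.5)
for n in('side','top'):
    im=env.get_image(n);cv2.imwrite(f'pics/{n}4.png',im['frame'])
E
```

```text
t 6.05 pos [0.5372 0.2391 0.2887] head 132.5 zax [-8.e-04 -2.e-04 -1.e+00] grip 0.047
F [ 0.1 -0.2 -4.8] M [-0.03 -0.    0.  ] q [ 12.5  24.3  62.8  -0.   93.  -30. ]
linear [-344.2 -371.3    3.8] angular [-2.0e-02 -5.0e-02 -7.3e+01]
```

View pics/side4.png

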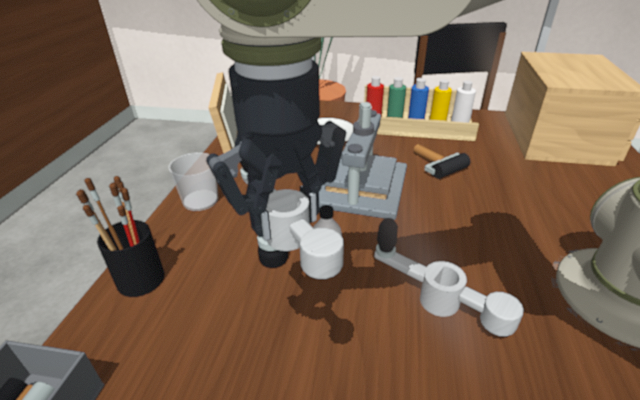

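View pics/top4.png

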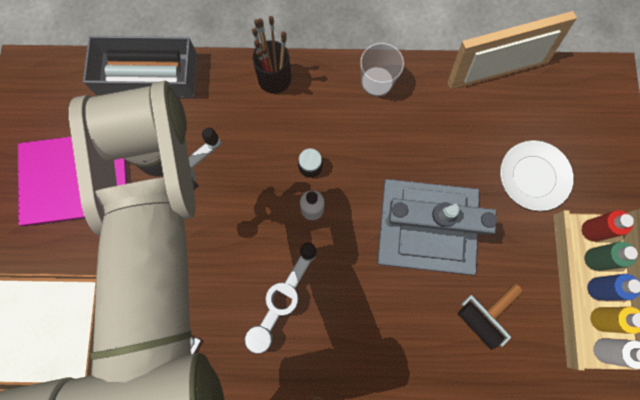

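Call:
servo_tool([
  {"linear": [-10, -11, 0], "angular": [0, 0, -3], "gripper": -1},
  {"linear": [-35, -38, 0], "angular": [0, 0, -9], "gripper": -1},
  {"linear": [-68, -73, 0], "angular": [0, 0, -16], "gripper": -1},
  {"linear": [-102, -110, 0], "angular": [0, 0, -24], "gripper": -1},
  {"linear": [-136, -147, 0], "angular": [0, 0, -31], "gripper": -1},
  {"linear": [-170, -184, 0], "angular": [0, 0, -38], "gripper": -1},
  {"linear": [-204, -220, 0], "angular": [0, 0, -45], "gripper": -1},
  {"linear": [-238, -257, 0], "angular": [0, 0, -52], "gripper": -1},
  {"linear": [-272, -294, 0], "angular": [0, 0, -59], "gripper": -1},
  {"linear": [-304, -328, 0], "angular": [0, 0, -65], "gripper": -1},
  {"linear": [-328, -354, 2], "angular": [0, 0, -70], "gripper": -1},
  {"linear": [-340, -367, 4], "angular": [0, 0, -73], "gripper": -1},
  {"linear": [-344, -371, 4], "angular": [0, 0, -73], "gripper": -1},
  {"linear": [-344, -371, 4], "angular": [0, 0, -73], "gripper": -1},
  {"linear": [-344, -371, 4], "angular": [0, 0, -73], "gripper": -1},
  {"linear": [-344, -371, 4], "angular": [0, 0, -73], "gripper": -1},
])

```text
time_s: 7.75
position: [0.4965, -0.264, 0.2853]
tool_rot: [[-0.902, -0.431, -0.0], [-0.431, 0.902, 0.0], [-0.0, 0.0, -1.0]]
ft_force: [-0.8, 0.0, -4.5]
grip_width: 0.0471
```

```bash
python3 - <<'E'
from rig import env
from h import *
rel(env,[.496,-.2655,.25],205.5)
for n in('side','top'):
    im=env.get_image(n);cv2.imwrite(f'pics/{n}5.png',im['frame'])
E
```

```text
t 7.75 pos [ 0.4965 -0.264   0.2853] head -154.45 zax [-1.e-04  3.e-04 -1.e+00] grip 0.0471
F [-0.8  0.  -4.5] M [ 0.02  0.04 -0.01] q [ -40.1   21.6   67.5    0.    90.9 -155.6]
linear [ 1.1 -1.2 35.3] angular [0.02 0.01 0.05]
```

View pics/side5.png

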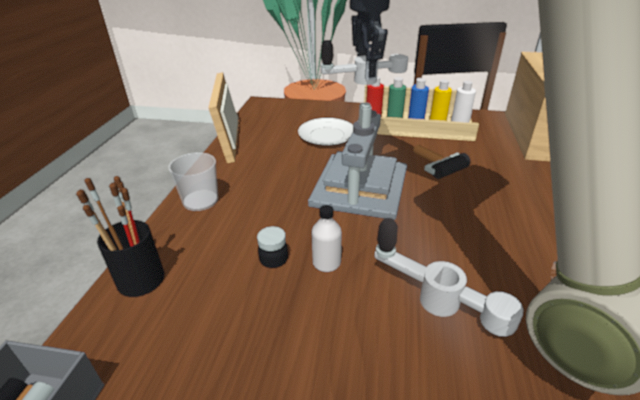

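View pics/top5.png

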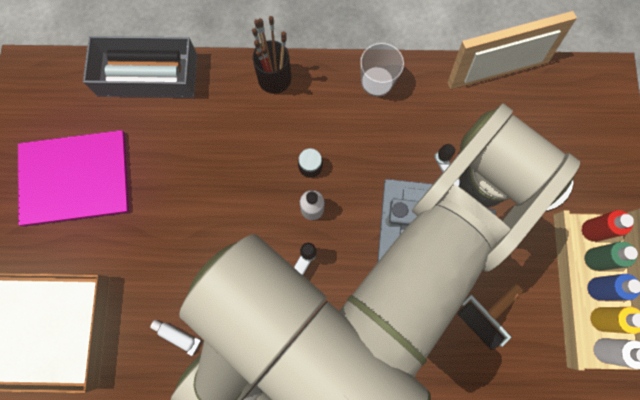

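```bash
cat > chk.py <<'E'
from rig import env
from h import *
import sys
k=int(sys.argv[1])
s=env.observe(); im=env.get_image('side')
p=s['position'];R=s['tool_rot'];yaw=np.arctan2(R[1,0],R[0,0])-np.pi
hp=[p[0],p[1],p[2]+.002,yaw]
print(hp, s['time_s'])
u0,v0,u1,v1=300,30,430,180; K=5
a=cv2.resize(im['frame'][v0:v1,u0:u1],None,fx=K,fy=K,interpolation=cv2.INTER_CUBIC)[:600] if False else cv2.resize(im['frame'][v0:v0+120,u0:u1],None,fx=K,fy=K,interpolation=cv2.INTER_CUBIC)
sp=[.496,-.2655,.213,np.radians(25.5)]
for P,c,q_ in ([(cyl(0,0,.024,z,z),(0,0,255),hp) for z in(-.022,.022)]+[(cyl(.082,0,.013,.064,.064),(0,0,255),hp),(cyl(-.07,0,.02,.023,.023),(0,0,255),hp)]+[(D,(0,255,0),sp) for D in(D0,D1)]):
    q=((proj(im,place(P,q_))+.5-[u0,v0])*K).astype(np.int32); cv2.polylines(a,[q],True,c,1)
cv2.imwrite(f'pics/chk{k}.png',a)
E
python3 chk.py 1
```

```text
[np.float64(0.49653084726153085), np.float64(-0.26423467792941085), np.float64(0.2874817066361696), np.float64(-5.837187646915804)] 7.85
```

View pics/chk1.png

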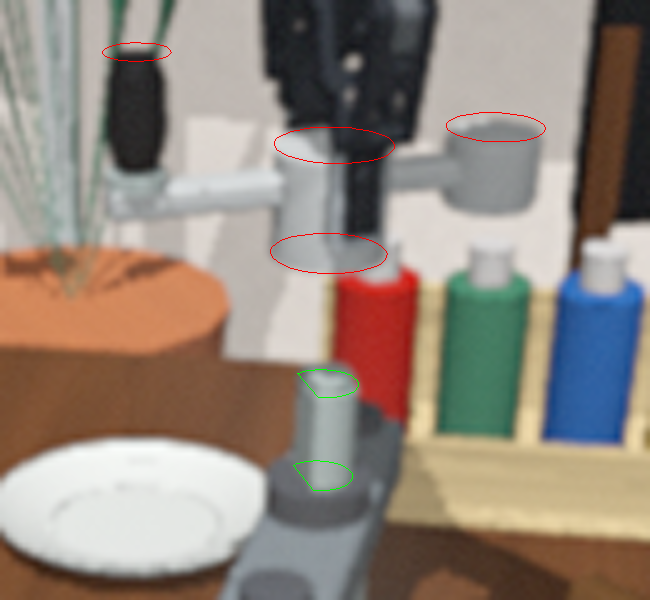

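```bash
python3 - <<'E'
from rig import env
from h import *
rel(env,[.4955,-.2655,.240],205.5)
E
```

```text
t 7.9 pos [ 0.4965 -0.2644  0.2855] head -154.46 zax [ 2.e-04 -1.e-04 -1.e+00] grip 0.0471
F [-0.4  0.6 -4.2] M [ 0.   -0.02  0.03] q [ -40.1   21.6   67.5    0.    90.9 -155.6]
linear [ 1.4 -0.5 45.5] angular [-0.01  0.01  0.04]
```

Call:
servo_tool([
  {"linear": [1.4, -0.5, 15], "angular": [0, 0, 0], "gripper": -1},
  {"linear": [1.4, -0.5, 30], "angular": [0, 0, 0], "gripper": -1},
  {"linear": [1.4, -0.5, 42], "angular": [0, 0, 0], "gripper": -1},
  {"linear": [1.4, -0.5, 46], "angular": [0, 0, 0], "gripper": -1},
  {"linear": [1.4, -0.5, 46], "angular": [0, 0, 0], "gripper": -1},
  {"linear": [1.4, -0.5, 46], "angular": [0, 0, 0], "gripper": -1},
])

```text
time_s: 8.5
position: [0.4955, -0.2663, 0.24]
tool_rot: [[-0.903, -0.431, 0.001], [-0.431, 0.903, -0.001], [-0.001, -0.001, -1.0]]
ft_force: [0.2, 0.4, -4.1]
grip_width: 0.0471
```

```bash
python3 - <<'E'
from rig import env
from h import *
rel(env,[.4955,-.2655,.240],205.5)
E
python3 chk.py 2
```

```text
t 8.5 pos [ 0.4955 -0.2663  0.24  ] head -154.49 zax [ 9.e-04 -8.e-04 -1.e+00] grip 0.0471
F [ 0.2  0.4 -4.1] M [-0.04 -0.01 -0.05] q [ -40.3   23.1   72.6    0.    84.2 -155.8]
linear [-0.3  0.7  0. ] angular [-0.06  0.03  0.01]
[np.float64(0.49554089924870626), np.float64(-0.2662527580270885), np.float64(0.24204702278590043), np.float64(-5.8379852176369305)] 8.5
```

View pics/chk2.png

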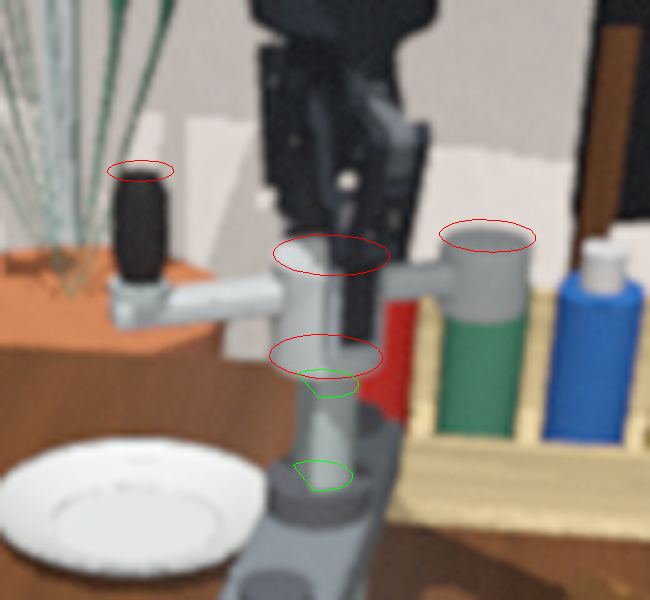

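Call:
servo_tool([
  {"linear": [-0.2, 0.5, 3], "angular": [0, 0, 0], "gripper": -1},
  {"linear": [-0.2, 0.5, 6], "angular": [0, 0, 0], "gripper": -1},
  {"linear": [-0.2, 0.5, 9], "angular": [0, 0, 0], "gripper": -1},
  {"linear": [-0.2, 0.5, 11], "angular": [0, 0, 0], "gripper": -1},
  {"linear": [-0.2, 0.5, 11], "angular": [0, 0, 0], "gripper": -1},
])

```text
time_s: 9.05
position: [0.4952, -0.2656, 0.2279]
tool_rot: [[-0.903, -0.43, -0.001], [-0.43, 0.903, 0.0], [0.0, 0.001, -1.0]]
ft_force: [0.3, 0.1, -3.7]
grip_width: 0.0467
```

Call:
servo_tool([
  {"linear": [0, 0, 2], "angular": [0, 0, 0], "gripper": -1},
  {"linear": [0, 0, 4], "angular": [0, 0, 0], "gripper": -1},
  {"linear": [0, 0, 5], "angular": [0, 0, 0], "gripper": -1},
  {"linear": [0, 0, 5], "angular": [0, 0, 0], "gripper": -1},
])

```text
time_s: 9.45
position: [0.4952, -0.2657, 0.2231]
tool_rot: [[-0.903, -0.43, -0.0], [-0.43, 0.903, 0.0], [0.0, 0.0, -1.0]]
ft_force: [-0.5, 0.2, -4.1]
grip_width: 0.0471
```

Call:
servo_tool([
  {"linear": [0, 0, 3], "angular": [0, 0, 0], "gripper": -1},
  {"linear": [0, 0, 6], "angular": [0, 0, 0], "gripper": -1},
  {"linear": [0, 0, 9], "angular": [0, 0, 0], "gripper": -1},
  {"linear": [0, 0, 12], "angular": [0, 0, 0], "gripper": -1},
  {"linear": [0, 0, 12], "angular": [0, 0, 0], "gripper": -1},
])

```text
time_s: 9.95
position: [0.4951, -0.2656, 0.2107]
tool_rot: [[-0.903, -0.43, -0.001], [-0.43, 0.903, 0.001], [0.0, 0.001, -1.0]]
ft_force: [0.1, 0.2, -4.2]
grip_width: 0.0472
```

```bash
python3 - <<'E'
from rig import env
from h import *
rel(env,[.4955,-.2655,.185],205.5)
E
python3 chk.py 3
```

```text
t 9.95 pos [ 0.4951 -0.2656  0.2107] head -154.51 zax [-8.e-04  7.e-04 -1.e+00] grip 0.0472
F [ 0.1  0.2 -4.2] M [ 0.02 -0.04  0.03] q [ -40.3   24.4   75.5   -0.    80.1 -155.8]
linear [-0.4 -0.1 25.7] angular [ 0.06 -0.03 -0.01]
[np.float64(0.49507557048514256), np.float64(-0.2655757919162794), np.float64(0.21273434125111748), np.float64(-5.838232742878876)] 9.95
```

View pics/chk3.png

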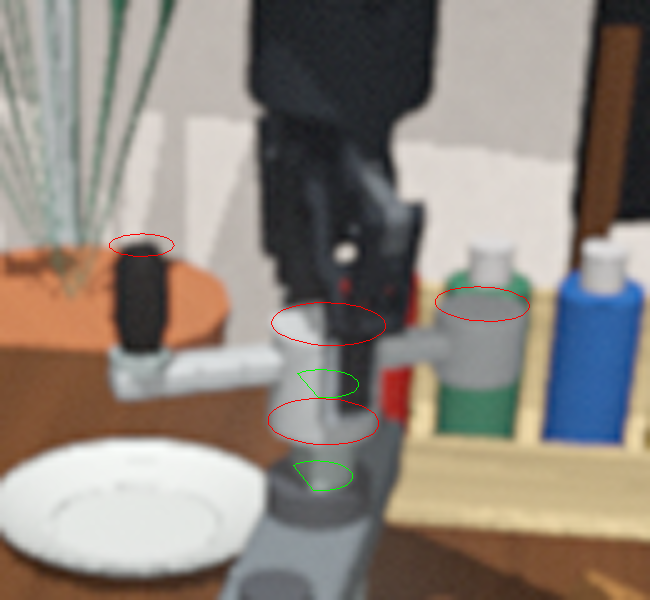

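The hub is on the spindle with no contact force. Continuing down towards the shoulder.

Call:
servo_tool([
  {"linear": [-0.3, 0, 4], "angular": [0, 0, 0], "gripper": -1},
  {"linear": [-0.3, 0, 8], "angular": [0, 0, 0], "gripper": -1},
  {"linear": [-0.3, 0, 12], "angular": [0, 0, 0], "gripper": -1},
  {"linear": [-0.3, 0, 16], "angular": [0, 0, 0], "gripper": -1},
  {"linear": [-0.3, 0, 20], "angular": [0, 0, 0], "gripper": -1},
  {"linear": [-0.3, 0, 23], "angular": [0, 0, 0], "gripper": -1},
  {"linear": [-0.3, 0, 23], "angular": [0, 0, 0], "gripper": -1},
])

```text
time_s: 10.7
position: [0.4954, -0.2655, 0.1878]
tool_rot: [[-0.903, -0.43, -0.001], [-0.43, 0.903, 0.001], [0.0, 0.001, -1.0]]
ft_force: [0.4, -0.2, -5.2]
grip_width: 0.0471
```

Call:
servo_tool([
  {"linear": [0, 0, 1], "angular": [0, 0, 0], "gripper": -1},
  {"linear": [0, 0, 2], "angular": [0, 0, 0], "gripper": -1},
  {"linear": [0, 0, 3], "angular": [0, 0, 0], "gripper": -1},
  {"linear": [0, 0, 3], "angular": [0, 0, 0], "gripper": -1},
])

```text
time_s: 11.1
position: [0.4955, -0.2655, 0.1853]
tool_rot: [[-0.903, -0.43, -0.0], [-0.43, 0.903, 0.0], [0.0, 0.0, -1.0]]
ft_force: [0.1, 0.5, -4.4]
grip_width: 0.047
```

Call:
servo_tool([
  {"linear": [0, 0, 1], "angular": [0, 0, 0], "gripper": -1},
  {"linear": [0, 0, 2], "angular": [0, 0, 0], "gripper": -1},
  {"linear": [0, 0, 2], "angular": [0, 0, 0], "gripper": -1},
  {"linear": [0, 0, 2], "angular": [0, 0, 0], "gripper": -1},
])

```text
time_s: 11.5
position: [0.4956, -0.2656, 0.1851]
tool_rot: [[-0.903, -0.431, 0.001], [-0.431, 0.903, -0.001], [-0.001, -0.002, -1.0]]
ft_force: [-3.0, 1.9, 9.4]
grip_width: 0.047
```

Call:
servo_tool([
  {"linear": [0, 0, 0], "angular": [0, 0, 5], "gripper": -1},
  {"linear": [0, 0, 0], "angular": [0, 0, 10], "gripper": -1},
  {"linear": [0, 0, 0], "angular": [0, 0, 15], "gripper": -1},
  {"linear": [0, 0, 0], "angular": [0, 0, 20], "gripper": -1},
  {"linear": [0, 0, 0], "angular": [0, 0, 25], "gripper": -1},
  {"linear": [0, 0, 0], "angular": [0, 0, 25], "gripper": -1},
])

```text
time_s: 12.1
position: [0.4957, -0.2659, 0.1851]
tool_rot: [[-1.0, -0.006, 0.002], [-0.006, 1.0, -0.002], [-0.002, -0.002, -1.0]]
ft_force: [-2.4, 0.7, 8.9]
grip_width: 0.0471
```

```bash
python3 - <<'E'
from rig import env
from h import *
rel(env,[.4955,-.2655,.185],205.5)
E
python3 chk.py 4
```

```text
t 12.1 pos [ 0.4957 -0.2659  0.1851] head -179.65 zax [ 0.0019 -0.0021 -1.    ] grip 0.0471
F [-2.4  0.7  8.9] M [ 0.4   0.47 -0.05] q [ -40.3   25.7   77.9   -0.    76.2 -130.6]
linear [0.2 0.4 0.1] angular [ -0.14   0.08 -25.15]
[np.float64(0.4957351111128151), np.float64(-0.26593210024212494), np.float64(0.18712633321067845), np.float64(-6.277026233754703)] 12.1
```

View pics/chk4.png

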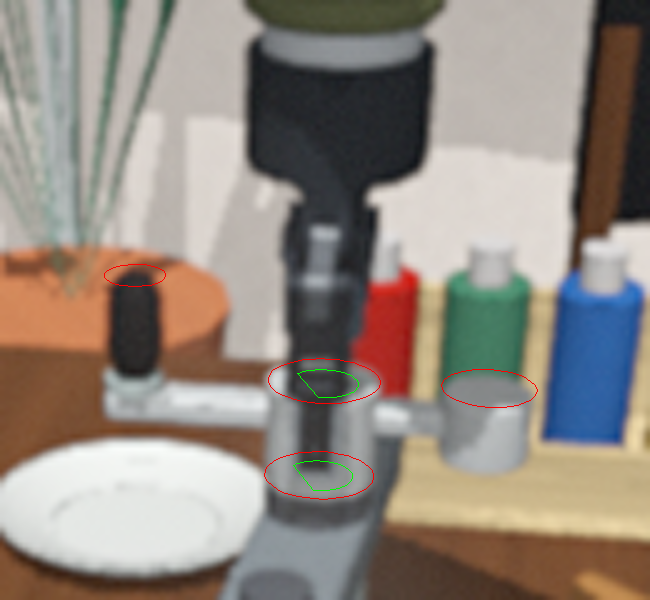

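Call:
servo_tool([
  {"linear": [0, 0, 0], "angular": [0, 0, 5], "gripper": -1},
  {"linear": [0, 0, 0], "angular": [0, 0, 10], "gripper": -1},
  {"linear": [0, 0, 0], "angular": [0, 0, 15], "gripper": -1},
  {"linear": [0, 0, 0], "angular": [0, 0, 20], "gripper": -1},
  {"linear": [0, 0, 0], "angular": [0, 0, 20], "gripper": -1},
])

```text
time_s: 12.65
position: [0.4959, -0.2659, 0.1851]
tool_rot: [[-0.942, 0.336, 0.002], [0.336, 0.942, -0.002], [-0.003, -0.001, -1.0]]
ft_force: [-3.4, 0.8, 7.5]
grip_width: 0.0468
```

```bash
python3 - <<'E'
from rig import env
from h import *
rel(env,[.4955,-.2655,.185],205.5)
E
```

```text
t 12.65 pos [ 0.4959 -0.2659  0.1851] head 160.35 zax [ 0.0023 -0.0021 -1.    ] grip 0.0468
F [-3.4  0.8  7.5] M [ 0.39  0.41 -0.05] q [ -40.3   25.7   77.9   -0.    76.2 -110.6]
linear [0.5 0.3 0.1] angular [ -0.13   0.13 -45.15]
```

Call:
servo_tool([
  {"linear": [0, 0, 0], "angular": [0, 0, 5], "gripper": -1},
  {"linear": [0, 0, 0], "angular": [0, 0, 10], "gripper": -1},
  {"linear": [0, 0, 0], "angular": [0, 0, 15], "gripper": -1},
  {"linear": [0, 0, 0], "angular": [0, 0, 15], "gripper": -1},
])

```text
time_s: 13.05
position: [0.496, -0.266, 0.1851]
tool_rot: [[-0.823, 0.569, 0.003], [0.569, 0.823, -0.002], [-0.003, -0.0, -1.0]]
ft_force: [-1.2, 1.0, 6.6]
grip_width: 0.047
```

```bash
python3 - <<'E'
from rig import env
from h import *
rel(env,[.4955,-.2655,.185],205.5)
im=env.get_image('top');cv2.imwrite('pics/top6.png',im['frame'])
E
python3 chk.py 5
```

```text
t 13.05 pos [ 0.496  -0.266   0.1851] head 145.35 zax [ 0.0025 -0.0021 -1.    ] grip 0.047
F [-1.2  1.   6.6] M [ 0.33  0.34 -0.07] q [-40.3  25.7  77.9   0.   76.2 -95.6]
linear [0.6 0.1 0.1] angular [ -0.11   0.16 -60.15]
[np.float64(0.4959994662979682), np.float64(-0.26593235465800463), np.float64(0.18712685118314862), np.float64(-0.6028896659077438)] 13.1
```

View pics/chk5.png

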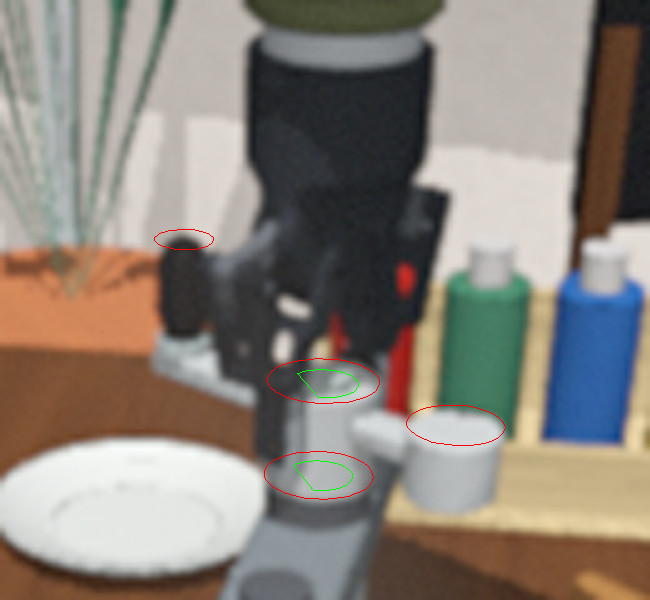

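View pics/top6.png

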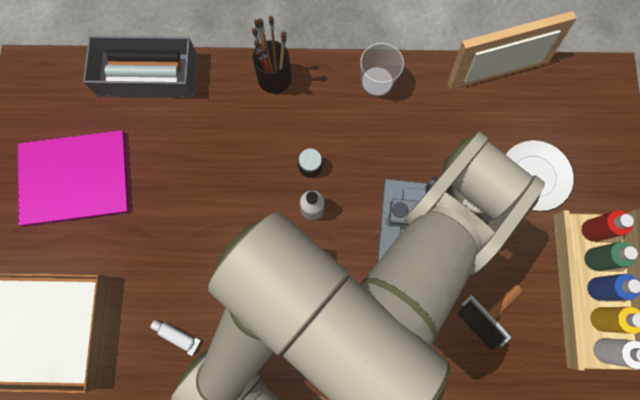

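The crank follows the hand: the knob at crop (185,285) and the weight at (455,460) match the prediction, and the hub is on the shoulder. Turning on towards the stop.

Call:
servo_tool([
  {"linear": [0, 0, 0], "angular": [0, 0, 4], "gripper": -1},
  {"linear": [0, 0, 0], "angular": [0, 0, 8], "gripper": -1},
  {"linear": [0, 0, 0], "angular": [0, 0, 12], "gripper": -1},
  {"linear": [0, 0, 0], "angular": [0, 0, 12], "gripper": -1},
])

```text
time_s: 13.55
position: [0.4961, -0.266, 0.1851]
tool_rot: [[-0.687, 0.727, 0.003], [0.727, 0.687, -0.002], [-0.004, 0.001, -1.0]]
ft_force: [-0.4, 1.0, 6.5]
grip_width: 0.047
```

```bash
python3 - <<'E'
from rig import env
from h import *
rel(env,[.4955,-.2655,.185],205.5)
E
```

```text
t 13.55 pos [ 0.4961 -0.266   0.1851] head 133.38 zax [ 0.003  -0.0024 -1.    ] grip 0.047
F [-0.4  1.   6.5] M [ 0.29  0.16 -0.09] q [-40.3  25.7  77.9   0.   76.2 -83.6]
linear [ 0.8 -0.1  0.1] angular [ -0.11   0.21 -72.12]
```

Call:
servo_tool([
  {"linear": [0, 0, 0], "angular": [0, 0, 4], "gripper": -1},
  {"linear": [0, 0, 0], "angular": [0, 0, 8], "gripper": -1},
  {"linear": [0, 0, 0], "angular": [0, 0, 12], "gripper": -1},
  {"linear": [0, 0, 0], "angular": [0, 0, 12], "gripper": -1},
])

```text
time_s: 13.95
position: [0.4973, -0.2674, 0.1852]
tool_rot: [[-0.521, 0.854, 0.006], [0.854, 0.521, -0.006], [-0.008, 0.002, -1.0]]
ft_force: [6.6, -5.1, 2.8]
grip_width: 0.0468
```

```bash
python3 - <<'E'
from rig import env
from h import *
rel(env,[.4955,-.2655,.185],205.5)
E
```

```text
t 13.95 pos [ 0.4973 -0.2674  0.1852] head 121.4 zax [ 0.0061 -0.0057 -1.    ] grip 0.0468
F [ 6.6 -5.1  2.8] M [-0.73 -0.73  0.14] q [-40.3  25.7  77.8  -0.   76.  -71.7]
linear [ 2.6 -0.5  0.2] angular [ -0.23   0.47 -84.1 ]
```

```bash
python3 chk.py 6
```

```text
[np.float64(0.4973257344471799), np.float64(-0.2674481046400878), np.float64(0.18721887678880125), np.float64(-1.022799799393184)] 13.95
```

View pics/chk6.png

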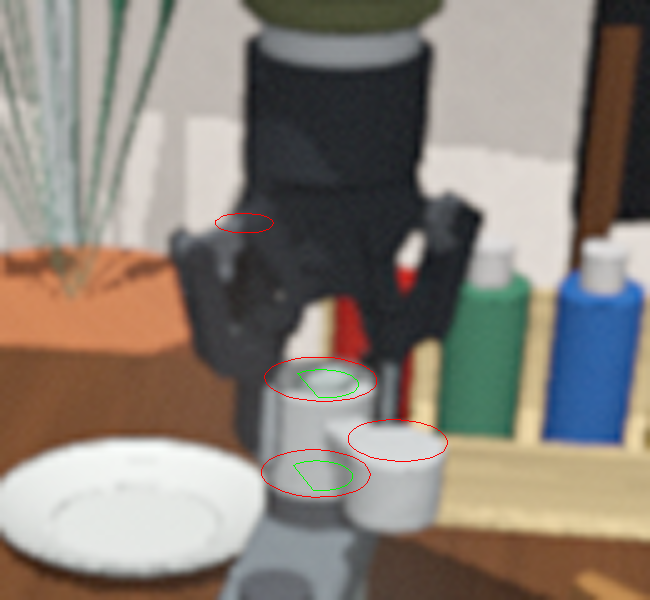

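Call:
servo_tool([
  {"linear": [0, 0, 0], "angular": [0, 0, 2], "gripper": -1},
  {"linear": [0, 0, 0], "angular": [0, 0, 4], "gripper": -1},
  {"linear": [0, 0, 0], "angular": [0, 0, 4], "gripper": -1},
])

```text
time_s: 14.3
position: [0.4972, -0.2679, 0.1852]
tool_rot: [[-0.462, 0.887, 0.006], [0.887, 0.462, -0.007], [-0.009, 0.002, -1.0]]
ft_force: [5.2, -8.1, 2.2]
grip_width: 0.0471
```

```bash
python3 - <<'E'
from rig import env
from h import *
rel(env,[.4955,-.2655,.185],205.5)
E
```

```text
t 14.3 pos [ 0.4972 -0.2679  0.1852] head 117.53 zax [ 0.0057 -0.0069 -1.    ] grip 0.0471
F [ 5.2 -8.1  2.2] M [-1.12 -0.58  0.89] q [-40.3  25.8  77.8  -0.1  76.  -67.8]
linear [ 2.9 -0.4  0.2] angular [ -0.3    0.48 -87.97]
```

Wrist moment has risen to 0.89 N m, so the spindle is at its stop. I'll ease back, re-centre slightly, and check before letting go.

Call:
servo_tool([
  {"linear": [0.5, 0, 0], "angular": [0, 0, -1.5], "gripper": -1},
  {"linear": [1.4, -0.2, 0], "angular": [0, 0, -3], "gripper": -1},
  {"linear": [1.4, -0.2, 0], "angular": [0, 0, -3], "gripper": -1},
  {"linear": [1.4, -0.2, 0], "angular": [0, 0, -3], "gripper": -1},
])

```text
time_s: 14.7
position: [0.497, -0.2677, 0.1853]
tool_rot: [[-0.507, 0.862, 0.008], [0.862, 0.507, -0.008], [-0.011, 0.002, -1.0]]
ft_force: [8.6, -12.5, -0.3]
grip_width: 0.047
```

```bash
python3 - <<'E'
from rig import env
from h import *
rel(env,[.4955,-.2655,.185],205.5)
E
```

```text
t 14.7 pos [ 0.497  -0.2677  0.1853] head 120.45 zax [ 0.0078 -0.0084 -0.9999] grip 0.047
F [  8.6 -12.5  -0.3] M [-1.65 -1.21  0.09] q [-40.3  25.7  77.9  -0.1  75.8 -70.7]
linear [ 2.7 -0.2  0.3] angular [ -0.36   0.63 -85.04]
```

Call:
servo_tool([
  {"linear": [-1, 0, 0], "angular": [0, 0, -2], "gripper": -1},
  {"linear": [-1.5, 0, 0], "angular": [0, 0, -4], "gripper": -1},
  {"linear": [-1.5, 0, 0], "angular": [0, 0, -6], "gripper": -1},
  {"linear": [-1.5, 0, 0], "angular": [0, 0, -6], "gripper": -1},
])

```text
time_s: 15.1
position: [0.4972, -0.2677, 0.1852]
tool_rot: [[-0.595, 0.804, 0.006], [0.804, 0.595, -0.006], [-0.008, 0.002, -1.0]]
ft_force: [5.4, -5.8, 3.1]
grip_width: 0.0471
```

```bash
python3 - <<'E'
from rig import env
from h import *
rel(env,[.4955,-.2655,.185],205.5)
E
```

```text
t 15.1 pos [ 0.4972 -0.2677  0.1852] head 126.53 zax [ 0.0061 -0.0056 -1.    ] grip 0.0471
F [ 5.4 -5.8  3.1] M [-0.75 -0.71  0.05] q [-40.3  25.7  77.8  -0.   76.  -76.8]
linear [ 2.8 -0.1  0.2] angular [ -0.24   0.45 -78.97]
```

Call:
servo_tool([
  {"linear": [-1, 0, 0], "angular": [0, 0, 0], "gripper": -1},
  {"linear": [-1.8, 0, 0], "angular": [0, 0, 0], "gripper": -1},
  {"linear": [-1.8, 0, 0], "angular": [0, 0, 0], "gripper": -1},
])

```text
time_s: 15.4
position: [0.4972, -0.2677, 0.1851]
tool_rot: [[-0.595, 0.804, 0.003], [0.804, 0.595, -0.003], [-0.004, 0.001, -1.0]]
ft_force: [0.2, 1.7, 7.8]
grip_width: 0.047
```

```bash
python3 - <<'E'
from rig import env
from h import *
rel(env,[.4955,-.2655,.185],205.5)
E
```

```text
t 15.4 pos [ 0.4972 -0.2677  0.1851] head 126.5 zax [ 0.0031 -0.0026 -1.    ] grip 0.047
F [0.2 1.7 7.8] M [ 0.09  0.07 -0.04] q [-40.3  25.9  77.6   0.   76.3 -76.8]
linear [ 2.8 -0.1  0.1] angular [ -0.11   0.22 -79.  ]
```

Call:
servo_tool([
  {"linear": [0, 0, 0], "angular": [0, 0, 0], "gripper": 0},
  {"linear": [0, 0, 0], "angular": [0, 0, 0], "gripper": 0.5},
  {"linear": [0, 0, 0], "angular": [0, 0, 0], "gripper": 1},
  {"linear": [0, 0, 0], "angular": [0, 0, 0], "gripper": 1},
  {"linear": [0, 0, 0], "angular": [0, 0, 0], "gripper": 1},
  {"linear": [0, 0, 0], "angular": [0, 0, 0], "gripper": 1},
])

```text
time_s: 16.0
position: [0.4965, -0.2671, 0.1832]
tool_rot: [[-0.595, 0.804, -0.0], [0.804, 0.595, 0.0], [0.0, -0.0, -1.0]]
ft_force: [0.7, -0.1, -0.1]
grip_width: 0.0853
```

```bash
python3 - <<'E'
from rig import env
from h import *
rel(env,[.4955,-.2655,.35],126.5)
E
python3 chk.py 7
```

```text
t 16.0 pos [ 0.4965 -0.2671  0.1832] head 126.5 zax [-2.e-04  1.e-04 -1.e+00] grip 0.0853
F [ 0.7 -0.1 -0.1] M [-0.03 -0.02  0.01] q [-40.3  26.   77.8  -0.   76.3 -76.8]
linear [ 1.900e+00  1.000e-01 -1.668e+02] angular [-0.   -0.01 -0.  ]
[np.float64(0.49651181607809064), np.float64(-0.2671274117649016), np.float64(0.1852385409903147), np.float64(-0.9337929901800526)] 16.0
```

View pics/chk7.png

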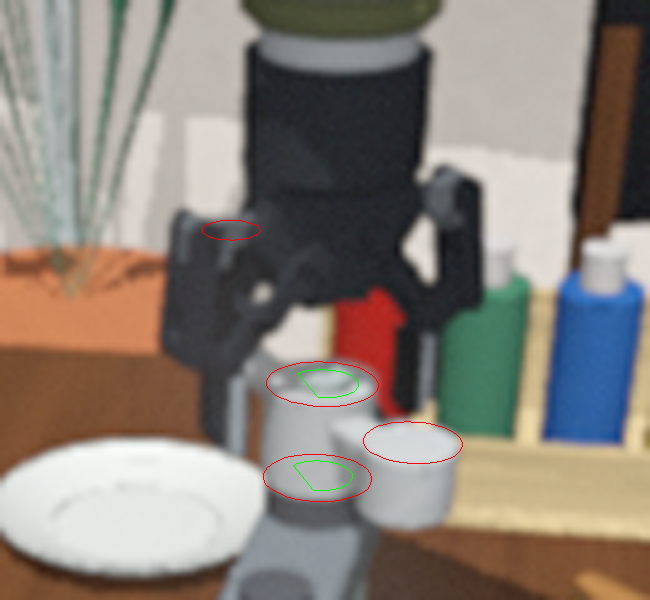

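Released; hub still home on the shoulder. Lifting straight up.

Call:
servo_tool([
  {"linear": [0, 0, -5], "angular": [0, 0, 0], "gripper": 1},
  {"linear": [0, 0, -15], "angular": [0, 0, 0], "gripper": 1},
  {"linear": [0, 0, -35], "angular": [0, 0, 0], "gripper": 1},
  {"linear": [0, 0, -65], "angular": [0, 0, 0], "gripper": 1},
  {"linear": [0, 0, -100], "angular": [0, 0, 0], "gripper": 1},
  {"linear": [0, 0, -140], "angular": [0, 0, 0], "gripper": 1},
  {"linear": [0, 0, -170], "angular": [0, 0, 0], "gripper": 1},
  {"linear": [0, 0, -170], "angular": [0, 0, 0], "gripper": 1},
])

```text
time_s: 16.85
position: [0.497, -0.2675, 0.3587]
tool_rot: [[-0.595, 0.804, 0.007], [0.804, 0.595, -0.006], [-0.009, 0.002, -1.0]]
ft_force: [0.1, 0.1, -0.4]
grip_width: 0.0854
```

Call:
servo_tool([
  {"linear": [-110, 150, 0], "angular": [0, 0, 0], "gripper": 1},
  {"linear": [-110, 150, 0], "angular": [0, 0, 0], "gripper": 1},
  {"linear": [-110, 150, 0], "angular": [0, 0, 0], "gripper": 1},
  {"linear": [-110, 150, 0], "angular": [0, 0, 0], "gripper": 1},
  {"linear": [-110, 150, 0], "angular": [0, 0, 0], "gripper": 1},
  {"linear": [-110, 150, 0], "angular": [0, 0, 0], "gripper": 1},
])

```text
time_s: 17.45
position: [0.683, -0.2664, 0.3515]
tool_rot: [[-0.595, 0.804, -0.002], [0.804, 0.595, 0.001], [0.002, -0.001, -1.0]]
ft_force: [-0.9, 0.4, -0.4]
grip_width: 0.0854
```

```bash
python3 - <<'E'
from rig import env
from h import *
rel(env,[.2,-.5,.35],126.5)
for n in('side','top'):
    im=env.get_image(n);cv2.imwrite(f'pics/{n}8.png',im['frame'])
E
```

```text
t 17.45 pos [ 0.683  -0.2664  0.3515] head 126.53 zax [-0.0022  0.0011 -1.    ] grip 0.0854
F [-0.9  0.4 -0.4] M [ 0.03 -0.02 -0.01] q [-30.5  43.   18.7  -0.  118.4 -67.1]
linear [  99.7 -527.2    2.3] angular [-0.06 -0.13  0.03]
```

View pics/top8.png

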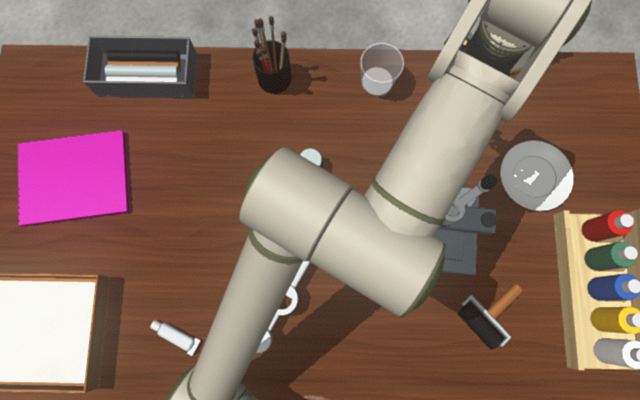

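View pics/side8.png

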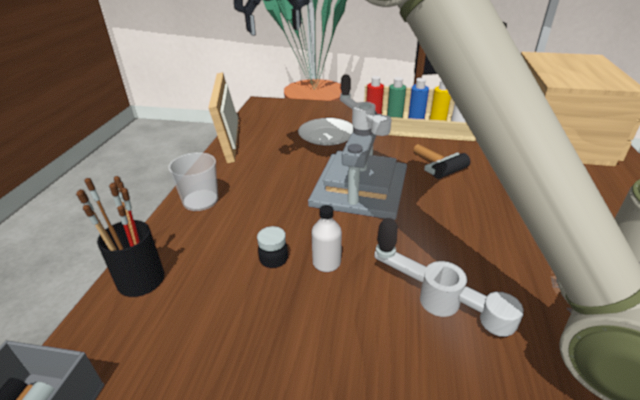

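Call:
servo_tool([
  {"linear": [100, -527, 0], "angular": [0, 0, 0], "gripper": 1},
  {"linear": [100, -527, 0], "angular": [0, 0, 0], "gripper": 1},
  {"linear": [100, -527, 0], "angular": [0, 0, 0], "gripper": 1},
  {"linear": [100, -527, 0], "angular": [0, 0, 0], "gripper": 1},
  {"linear": [100, -527, 0], "angular": [0, 0, 0], "gripper": 1},
  {"linear": [100, -527, 0], "angular": [0, 0, 0], "gripper": 1},
  {"linear": [100, -527, 0], "angular": [0, 0, 0], "gripper": 1},
  {"linear": [100, -527, 0], "angular": [0, 0, 0], "gripper": 1},
  {"linear": [100, -527, 0], "angular": [0, 0, 0], "gripper": 1},
  {"linear": [100, -527, 0], "angular": [0, 0, 0], "gripper": 1},
  {"linear": [100, -527, 0], "angular": [0, 0, 0], "gripper": 1},
  {"linear": [100, -527, 0], "angular": [0, 0, 0], "gripper": 1},
  {"linear": [100, -527, 0], "angular": [0, 0, 0], "gripper": 1},
  {"linear": [100, -527, 0], "angular": [0, 0, 0], "gripper": 1},
])

```text
time_s: 18.95
position: [0.1998, -0.4983, 0.3542]
tool_rot: [[-0.595, 0.804, 0.0], [0.804, 0.595, -0.001], [-0.001, -0.0, -1.0]]
ft_force: [0.3, -0.3, 0.1]
grip_width: 0.0857
```

```bash
python3 - <<'E'
from rig import env
from h import *
rel(env,[.2,-.5,.35],126.5)
for n in('side','top'):
    im=env.get_image(n);cv2.imwrite(f'pics/{n}9.png',im['frame'])
    u,v,w,h=(400,140,130,130) if n=='top' else (320,60,90,120)
    cv2.imwrite(f'pics/{n}9c.png',cv2.resize(im['frame'][v:v+h,u:u+w],None,fx=4.6,fy=4.6,interpolation=cv2.INTER_CUBIC))
E
```

```text
t 18.95 pos [ 0.1998 -0.4983  0.3542] head 126.53 zax [ 4.0e-04 -1.2e-03 -1.0e+00] grip 0.0857
F [ 0.3 -0.3  0.1] M [-0.   -0.03 -0.03] q [ -80.8   17.4   62.9    0.    99.7 -117.3]
linear [-1.5 -0.8  4.2] angular [-0.02  0.07  0.03]
```

View pics/top9c.png

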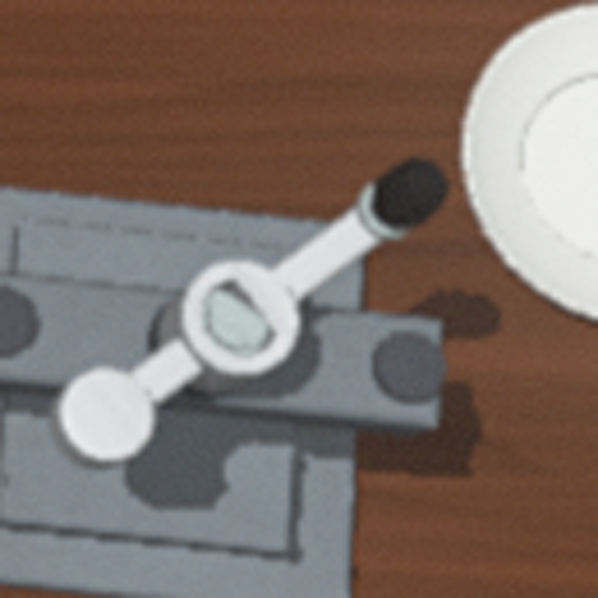

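View pics/side9c.png

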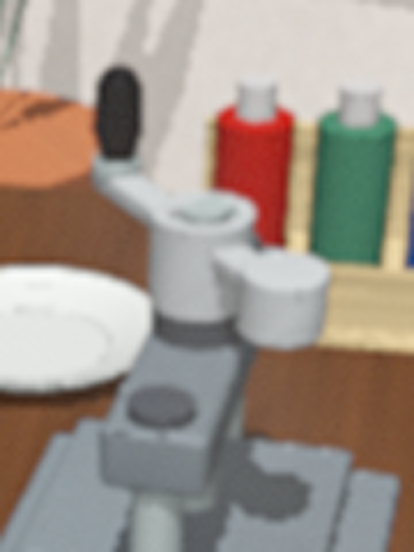

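View pics/top9.png

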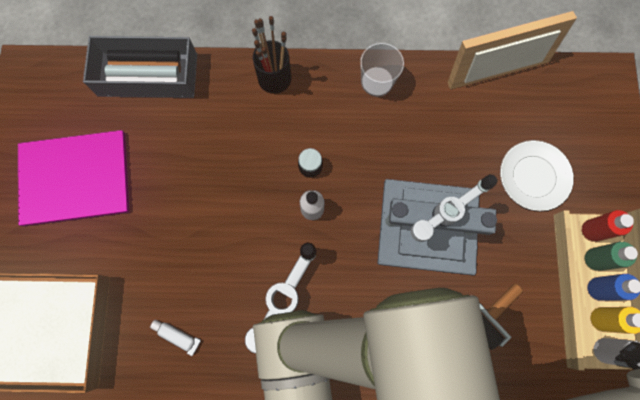

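```bash
cat > fin.py <<'E'
from rig import env
from h import *
T=env.get_image('top')
lab=T['frame'].astype(float)
c=ray(T,452,209,.213)
# big view of the bore
u0,v0=436,194
a=cv2.resize(T['frame'][v0:v0+32,u0:u0+34],None,fx=18,fy=18,interpolation=cv2.INTER_CUBIC)
cv2.imwrite('pics/bore.png',a)
# crank silhouette fit, z=.187
best=None
for q in('crank_hub','crank_knob'):
    for r in env.trace(T,q):
        l,t,R,b=r['extent']
        if abs((l+R)/2-455)<20 and abs((t+b)/2-208)<20 and (best is None or r['confidence']>best['confidence']): best=r
print(best and (best['confidence'],best['extent'],best['pixels'].sum()))
m=best['pixels'].astype(float)
f=lambda p:np.abs(sil(T,CR,[p[0],p[1],.187,p[2]])-m).sum()
s0=np.array([c[0],c[1],np.radians(-53)])
r=minimize(f,s0,method='Nelder-Mead',options=dict(initial_simplex=s0+np.array([[0,0,0],[.006,0,0],[0,.006,0],[0,0,.1]]),xatol=1e-4,fatol=.1))
print('crank',r.x[:2],np.degrees(r.x[2]),r.fun)
E
python3 fin.py
```

```text
(0.96, [409.6, 178.4, 496.5, 239.4], np.int64(1357))
crank [ 0.49657928 -0.26762329] -52.981715962007684 312.5098039215686
```

View pics/bore.png

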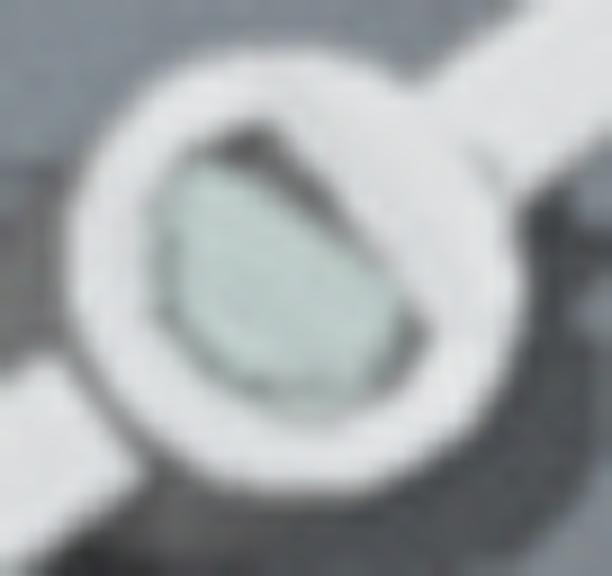

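```bash
cat > fin2.py <<'E'
from rig import env
from h import *
T=env.get_image('top')
F=T['frame'].astype(float); lum=F.mean(2); tint=F[:,:,1]-F[:,:,2]  # green-red
print(tint[199:220:2,443:462:2].round()); print(lum[199:220:2,443:462:2].round())
m=np.zeros((400,640)); t=cv2.GaussianBlur(tint,(0,0),.6)
w=np.zeros_like(m); w[199:219,442:462]=1
m=np.clip((t-4)/(14-4),0,1)*np.clip((lum-120)/60,0,1)*w
for nm,parts,z in (('step',[D2],.213),('both',[D1,D2],.213)):
    best=None
    for y0 in range(-80,20,15):
        for dz in (0,):
            x0=ray(T,451,209,.213); s0=np.array([x0[0],x0[1],np.radians(y0)])
            f=lambda p:(((sil(T,parts,[p[0],p[1],z,p[2]],8)-m)*w)**2).sum()
            r_=minimize(f,s0,method='Nelder-Mead',options=dict(initial_simplex=s0+np.array([[0,0,0],[.004,0,0],[0,.004,0],[0,0,.2]]),xatol=1e-5,fatol=.01))
            if best is None or r_.fun<best.fun: best=r_
    print(nm,best.x[:2],np.degrees(best.x[2]),best.fun,m.sum())
    u0,v0,K=436,194,18
    a=cv2.resize(T['frame'][v0:v0+32,u0:u0+34],None,fx=K,fy=K,interpolation=cv2.INTER_CUBIC)
    for P in (D1,D2):
        q=((proj(T,place(P,[best.x[0],best.x[1],z,best.x[2]]))+.5-[u0,v0])*K).astype(np.int32); cv2.polylines(a,[q],True,(0,0,255),1)
    for yw,cc in ((-53,(255,0,0)),):
        q=((proj(T,place(dsec(.0165,.0085,.022),[.4966,-.2676,.187,np.radians(yw)]))+.5-[u0,v0])*K).astype(np.int32); cv2.polylines(a,[q],True,cc,1)
    cv2.imwrite(f'pics/fin_{nm}.png',a)
E
python3 fin2.py
```

```text
[[ 5.  3.  3.  4.  1.  3.  1.  0.  4.  2.]
 [ 5.  4.  2.  2.  2.  3.  3.  0.  2.  1.]
 [ 4.  4. 11.  7.  0.  1.  2.  2.  3.  2.]
 [ 4. 12. 14. 14. 10.  3.  3.  1.  2.  2.]
 [ 4. 11. 15. 13. 14. 12.  5.  2.  4.  2.]
 [ 6. 11. 13. 14. 15. 13. 15.  9.  3.  2.]
 [ 4.  8. 14. 14. 13. 13. 14. 13.  4.  3.]
 [ 3.  9. 11. 14. 14. 14. 13. 12.  2.  2.]
 [ 3.  4. 10.  8. 10. 13. 11.  3.  2.  2.]
 [ 0.  1.  3.  4.  4.  6.  2.  2.  4.  3.]
 [ 1.  1.  4.  4.  3.  3.  2.  2.  2.  3.]]
[[170. 222. 224. 221. 216. 216. 224. 224. 216. 224.]
 [218. 221. 190. 122. 154. 216. 218. 221. 222. 220.]
 [221. 184. 175. 135. 115. 165. 214. 220. 223. 219.]
 [205. 179. 198. 198. 172. 121. 193. 217. 221. 224.]
 [207. 162. 200. 198. 197. 186. 162. 201. 218. 223.]
 [206. 163. 195. 197. 198. 198. 194. 185. 216. 219.]
 [212. 148. 195. 195. 195. 197. 198. 182. 181. 218.]
 [221. 197. 166. 200. 195. 192. 193. 155. 165. 225.]
 [218. 220. 198. 161. 166. 168. 177. 152. 219. 227.]
 [159. 214. 220. 216. 198. 191. 209. 222. 224. 192.]
 [160. 131. 200. 216. 221. 220. 221. 211. 153.  85.]]
step [ 0.4959232  -0.26464509] -33.98353547715902 7.873794298377743 115.34694503485252
both [ 0.49613749 -0.26563999] -32.62566497625311 16.724393393120366 115.34694503485252
```

View pics/fin_step.png

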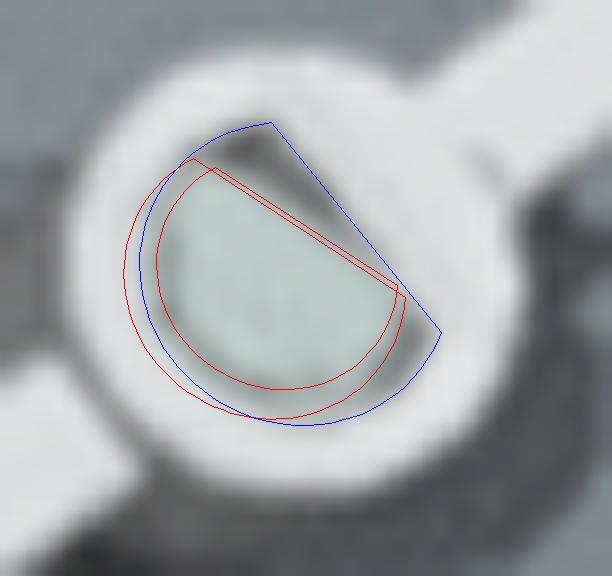

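View pics/fin_both.png

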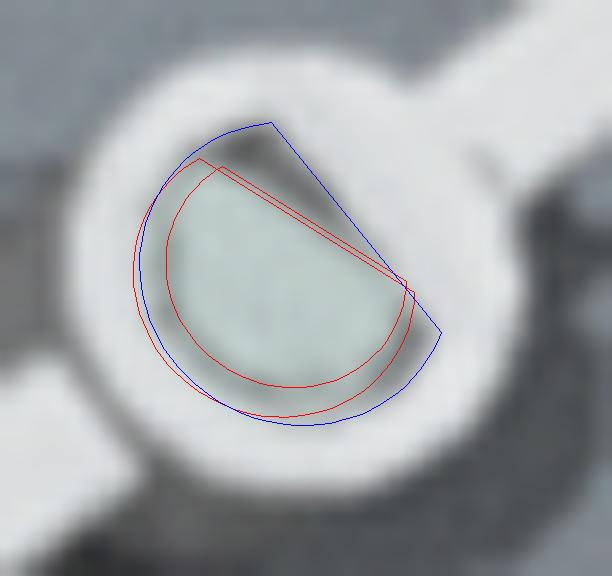

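The last check shows the crank home at yaw about -53°, but the spindle flat at about -33°. Backing the crank off may have dragged the spindle a few degrees off its stop. There is time, so I'll regrip and turn it firmly against the stop again, this time without backing off.

```bash
python3 - <<'E'
from rig import env
from h import *
rel(env,[.4968,-.2675,.30],127)
rel(env,[.4968,-.2675,.186],127)
E
```

```text
t 19.25 pos [ 0.2    -0.4991  0.3534] head 126.56 zax [ 0. -0. -1.] grip 0.0854
F [-1.   0.8  1.2] M [-0.02  0.03 -0.02] q [ -80.8   17.5   62.8    0.    99.7 -117.3]
linear [  9.2 376.4  53.4] angular [-0.    0.   -0.44]
t 19.25 pos [ 0.2    -0.4991  0.3534] head 126.56 zax [ 0. -0. -1.] grip 0.0854
F [-1.   0.8  1.2] M [-0.02  0.03 -0.02] q [ -80.8   17.5   62.8    0.    99.7 -117.3]
linear [  9.2 376.4 167.4] angular [-0.    0.   -0.44]
```

Call:
servo_tool([
  {"linear": [9, 376, 20], "angular": [0, 0, -0.4], "gripper": 1},
  {"linear": [9, 376, 20], "angular": [0, 0, -0.4], "gripper": 1},
  {"linear": [9, 376, 20], "angular": [0, 0, -0.4], "gripper": 1},
  {"linear": [9, 376, 20], "angular": [0, 0, -0.4], "gripper": 1},
  {"linear": [9, 376, 20], "angular": [0, 0, -0.4], "gripper": 1},
  {"linear": [9, 376, 20], "angular": [0, 0, -0.4], "gripper": 1},
  {"linear": [9, 376, 20], "angular": [0, 0, -0.4], "gripper": 1},
  {"linear": [9, 376, 20], "angular": [0, 0, -0.4], "gripper": 1},
  {"linear": [9, 376, 20], "angular": [0, 0, -0.4], "gripper": 1},
  {"linear": [9, 376, 20], "angular": [0, 0, -0.4], "gripper": 1},
  {"linear": [9, 376, 20], "angular": [0, 0, -0.4], "gripper": 1},
  {"linear": [9, 376, 20], "angular": [0, 0, -0.4], "gripper": 1},
  {"linear": [9, 376, 20], "angular": [0, 0, -0.4], "gripper": 1},
])

```text
time_s: 20.55
position: [0.4958, -0.2692, 0.3335]
tool_rot: [[-0.599, 0.801, 0.0], [0.801, 0.599, -0.0], [-0.0, 0.0, -1.0]]
ft_force: [-0.3, 0.1, 0.2]
grip_width: 0.0857
```

```bash
python3 - <<'E'
from rig import env
from h import *
rel(env,[.4968,-.2675,.186],127)
E
```

```text
t 20.55 pos [ 0.4958 -0.2692  0.3335] head 126.82 zax [ 2.e-04 -2.e-04 -1.e+00] grip 0.0857
F [-0.3  0.1  0.2] M [-0.02 -0.01 -0.02] q [-40.5  20.7  61.2  -0.   98.1 -77.3]
linear [  0.8   1.9 147.5] angular [ 0.    0.02 -0.18]
```

Call:
servo_tool([
  {"linear": [0.5, 1, 30], "angular": [0, 0, 0], "gripper": 1},
  {"linear": [0.5, 1, 60], "angular": [0, 0, 0], "gripper": 1},
  {"linear": [0.5, 1, 80], "angular": [0, 0, 0], "gripper": 1},
  {"linear": [0.5, 1, 90], "angular": [0, 0, 0], "gripper": 1},
  {"linear": [0.5, 1, 90], "angular": [0, 0, 0], "gripper": 1},
])

```text
time_s: 21.05
position: [0.4964, -0.2677, 0.2426]
tool_rot: [[-0.6, 0.8, -0.001], [0.8, 0.6, 0.001], [0.002, -0.0, -1.0]]
ft_force: [0.2, -0.4, -0.6]
grip_width: 0.0855
```

```bash
python3 - <<'E'
from rig import env
from h import *
rel(env,[.4968,-.2675,.1865],127)
E
```

```text
t 21.05 pos [ 0.4964 -0.2677  0.2426] head 126.86 zax [-0.0014  0.0013 -1.    ] grip 0.0855
F [ 0.2 -0.4 -0.6] M [ 0.03 -0.07 -0.01] q [-40.4  23.3  72.    0.   84.9 -77.2]
linear [-0.2  0.4 56.1] angular [-0.02 -0.11 -0.14]
```

Call:
servo_tool([
  {"linear": [-0.2, 0.3, 20], "angular": [0, 0, 0], "gripper": 1},
  {"linear": [-0.2, 0.3, 40], "angular": [0, 0, 0], "gripper": 1},
  {"linear": [-0.2, 0.3, 52], "angular": [0, 0, 0], "gripper": 1},
  {"linear": [-0.2, 0.3, 56], "angular": [0, 0, 0], "gripper": 1},
  {"linear": [-0.2, 0.3, 56], "angular": [0, 0, 0], "gripper": 1},
  {"linear": [-0.2, 0.3, 56], "angular": [0, 0, 0], "gripper": 0.2},
  {"linear": [-0.2, 0.3, 56], "angular": [0, 0, 0], "gripper": -0.2},
  {"linear": [-0.2, 0.3, 56], "angular": [0, 0, 0], "gripper": -1},
  {"linear": [-0.2, 0.3, 56], "angular": [0, 0, 0], "gripper": -1},
  {"linear": [-0.2, 0.3, 56], "angular": [0, 0, 0], "gripper": -1},
  {"linear": [-0.2, 0.3, 56], "angular": [0, 0, 0], "gripper": -1},
  {"linear": [-0.2, 0.3, 56], "angular": [0, 0, 0], "gripper": -1},
], force=70)

```text
time_s: 22.25
position: [0.4973, -0.2678, 0.1883]
tool_rot: [[-0.6, 0.8, 0.001], [0.8, 0.6, -0.001], [-0.002, 0.0, -1.0]]
ft_force: [-1.8, -0.0, 5.1]
grip_width: 0.0469
```

```bash
python3 - <<'E'
from rig import env
from h import *
rel(env,[.4968,-.2675,.1865],127)
E
```

```text
t 22.25 pos [ 0.4973 -0.2678  0.1883] head 126.9 zax [ 0.001  -0.0012 -1.    ] grip 0.0469
F [-1.8 -0.   5.1] M [0.06 0.31 0.09] q [-40.3  25.7  77.2  -0.   76.9 -77.2]
linear [ 0.5 -0.3  1.8] angular [ 0.01  0.09 -0.1 ]
```

Call:
servo_tool([
  {"linear": [0, 0, 0.5], "angular": [0, 0, 2], "gripper": -1},
  {"linear": [0, 0, 0.5], "angular": [0, 0, 4], "gripper": -1},
  {"linear": [0, 0, 0.5], "angular": [0, 0, 6], "gripper": -1},
  {"linear": [0, 0, 0.5], "angular": [0, 0, 6], "gripper": -1},
])

```text
time_s: 22.65
position: [0.4972, -0.2679, 0.1883]
tool_rot: [[-0.513, 0.858, 0.001], [0.858, 0.513, -0.002], [-0.002, -0.0, -1.0]]
ft_force: [-3.9, 1.1, 9.4]
grip_width: 0.0471
```

```bash
python3 - <<'E'
from rig import env
from h import *
rel(env,[.4968,-.2675,.1865],127)
E
```

```text
t 22.65 pos [ 0.4972 -0.2679  0.1883] head 120.87 zax [ 9.0e-04 -1.8e-03 -1.0e+00] grip 0.0471
F [-3.9  1.1  9.4] M [0.13 0.67 0.08] q [-40.3  25.7  77.2  -0.   76.9 -71.2]
linear [ 0.5 -0.1  1.8] angular [-0.01  0.12 -6.13]
```

Call:
servo_tool([
  {"linear": [0, 0, 0], "angular": [0, 0, 2], "gripper": -1},
  {"linear": [0, 0, 0], "angular": [0, 0, 4], "gripper": -1},
  {"linear": [0, 0, 0], "angular": [0, 0, 6], "gripper": -1},
  {"linear": [0, 0, 0], "angular": [0, 0, 6], "gripper": -1},
])

```text
time_s: 23.05
position: [0.4974, -0.2684, 0.1883]
tool_rot: [[-0.423, 0.906, 0.001], [0.906, 0.423, -0.004], [-0.004, -0.0, -1.0]]
ft_force: [-2.5, -2.2, 8.0]
grip_width: 0.0467
```

```bash
python3 - <<'E'
from rig import env
from h import *
rel(env,[.4968,-.2675,.1865],127)
E
python3 chk.py 10
```

```text
t 23.05 pos [ 0.4974 -0.2684  0.1883] head 115.01 zax [ 0.0013 -0.0035 -1.    ] grip 0.0467
F [-2.5 -2.2  8. ] M [-0.36  0.49  1.34] q [-40.3  25.8  77.2  -0.1  76.9 -65.3]
linear [ 1.  -0.2  1.8] angular [ -0.04   0.21 -11.99]
[np.float64(0.49739295917638127), np.float64(-0.2683639314726321), np.float64(0.1902838654760395), np.float64(-1.134288434229441)] 23.05
```

View pics/chk10.png

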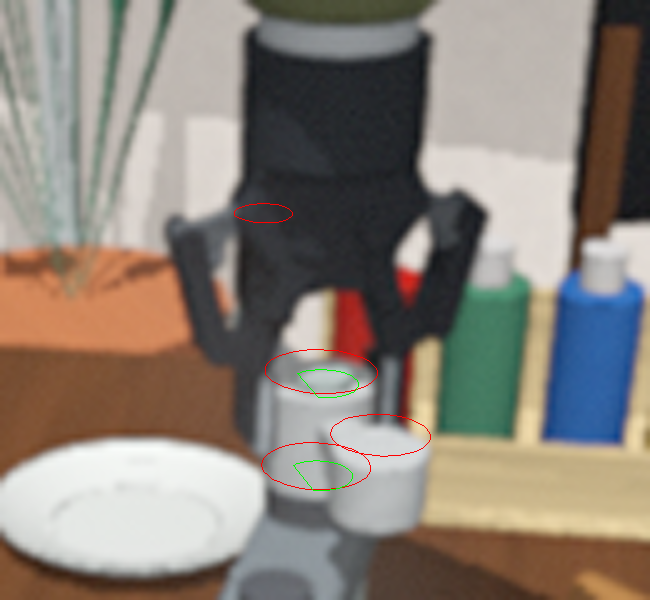

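Moment 1.34 N m, so it is hard against the stop. Releasing directly here and lifting straight up.

Call:
servo_tool([
  {"linear": [0, 0, -0.5], "angular": [0, 0, -0.5], "gripper": -1},
  {"linear": [0, 0, -0.5], "angular": [0, 0, -0.5], "gripper": 0},
  {"linear": [0, 0, -0.5], "angular": [0, 0, -0.5], "gripper": 0.5},
  {"linear": [0, 0, -0.5], "angular": [0, 0, -0.5], "gripper": 1},
  {"linear": [0, 0, -0.5], "angular": [0, 0, -0.5], "gripper": 1},
  {"linear": [0, 0, -0.5], "angular": [0, 0, -0.5], "gripper": 1},
  {"linear": [0, 0, -0.5], "angular": [0, 0, -0.5], "gripper": 1},
  {"linear": [0, 0, -10], "angular": [0, 0, -0.5], "gripper": 1},
  {"linear": [0, 0, -30], "angular": [0, 0, -0.5], "gripper": 1},
  {"linear": [0, 0, -60], "angular": [0, 0, -0.5], "gripper": 1},
  {"linear": [0, 0, -95], "angular": [0, 0, -0.5], "gripper": 1},
  {"linear": [0, 0, -130], "angular": [0, 0, -0.5], "gripper": 1},
  {"linear": [0, 0, -165], "angular": [0, 0, -0.5], "gripper": 1},
  {"linear": [0, 0, -165], "angular": [0, 0, -0.5], "gripper": 1},
])

```text
time_s: 24.5
position: [0.4978, -0.2679, 0.3575]
tool_rot: [[-0.429, 0.903, 0.008], [0.903, 0.429, -0.006], [-0.009, 0.004, -1.0]]
ft_force: [0.5, -0.4, 0.1]
grip_width: 0.0853
```

```bash
python3 - <<'E'
from rig import env
from h import *
rel(env,[.2,-.5,.354],115)
E
```

```text
t 24.5 pos [ 0.4978 -0.2679  0.3575] head 115.4 zax [ 0.0076 -0.0063 -1.    ] grip 0.0853
F [ 0.5 -0.4  0.1] M [0.06 0.01 0.03] q [-40.3  20.3  58.1   0.  101.1 -65.7]
linear [ -81.9 -368.5    2.7] angular [0.24 0.51 0.4 ]
```

Call:
servo_tool([
  {"linear": [-82, -368, 0], "angular": [0, 0, 0], "gripper": 1},
  {"linear": [-82, -368, 0], "angular": [0, 0, 0], "gripper": 1},
  {"linear": [-82, -368, 0], "angular": [0, 0, 0], "gripper": 1},
  {"linear": [-82, -368, 0], "angular": [0, 0, 0], "gripper": 1},
  {"linear": [-82, -368, 0], "angular": [0, 0, 0], "gripper": 1},
  {"linear": [-82, -368, 0], "angular": [0, 0, 0], "gripper": 1},
  {"linear": [-82, -368, 0], "angular": [0, 0, 0], "gripper": 1},
  {"linear": [-82, -368, 0], "angular": [0, 0, 0], "gripper": 1},
  {"linear": [-82, -368, 0], "angular": [0, 0, 0], "gripper": 1},
  {"linear": [-82, -368, 0], "angular": [0, 0, 0], "gripper": 1},
])

```text
time_s: 25.5
position: [0.1998, -0.4993, 0.3516]
tool_rot: [[-0.428, 0.904, 0.0], [0.904, 0.428, 0.001], [0.001, 0.0, -1.0]]
ft_force: [-0.3, -0.5, -0.1]
grip_width: 0.0855
```

```bash
python3 fin.py; python3 fin2.py | tail -2; python3 - <<'E'
from rig import env
import cv2
im=env.get_image('side');cv2.imwrite('pics/side11.png',im['frame'])
im=env.get_image('top');cv2.imwrite('pics/top11.png',im['frame'])
print(env.observe()['time_s'])
E
```

```text
(0.84, [408.5, 180.1, 504.0, 237.2], np.int64(1382))
crank [ 0.4970097  -0.26809135] -63.63483242557069 308.8117647058823
step [ 0.4960457  -0.26473688] -39.99533757366268 7.2581089035028326 116.1244001854262
both [ 0.49641605 -0.26568776] -37.195504257828354 16.488019213496507 116.1244001854262
25.8
```

View pics/fin_both.png

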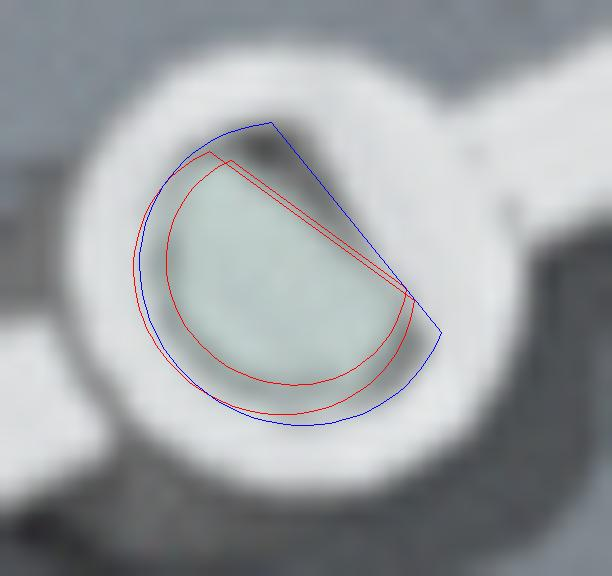

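View pics/side11.png

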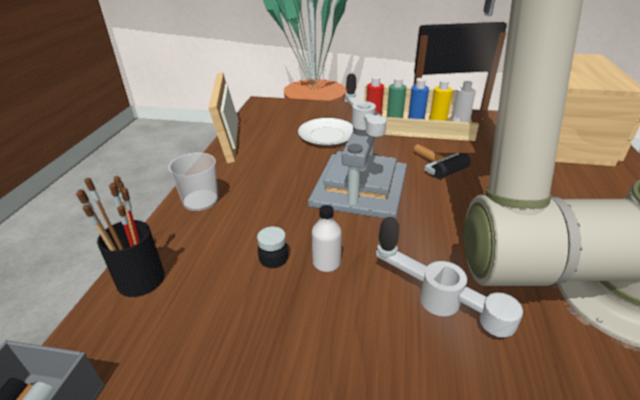

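View pics/top11.png

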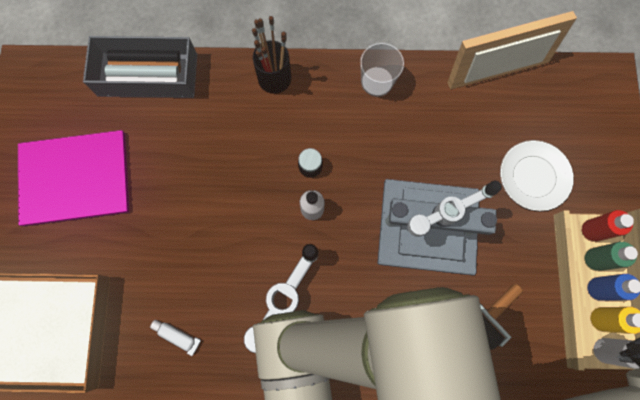

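The spindle is now 4–6° further round than before, at about -38°. However, the crank at about -63.5° leads it by about 0.42–0.45 rad, just outside the 0.4 limit. I'll regrip, unload the shoulder and turn the crank back about 13° within the key's play, so the spindle isn't dragged.

```bash
python3 - <<'E'
from rig import env
from h import *
rel(env,[.4973,-.2681,.33],116)
E
```

```text
t 25.8 pos [ 0.2007 -0.4989  0.352 ] head 115.48 zax [ 1.e-04 -2.e-04 -1.e+00] grip 0.0851
F [ 0.7 -0.4 -0.9] M [-0.04  0.    0.01] q [ -80.7   17.5   63.     0.    99.5 -106.2]
linear [ 80.8 367.   22. ] angular [-0.    0.01 -0.52]
```

Call:
servo_tool([
  {"linear": [81, 367, 20], "angular": [0, 0, -0.5], "gripper": 1},
  {"linear": [81, 367, 20], "angular": [0, 0, -0.5], "gripper": 1},
  {"linear": [81, 367, 20], "angular": [0, 0, -0.5], "gripper": 1},
  {"linear": [81, 367, 20], "angular": [0, 0, -0.5], "gripper": 1},
  {"linear": [81, 367, 20], "angular": [0, 0, -0.5], "gripper": 1},
  {"linear": [81, 367, 20], "angular": [0, 0, -0.5], "gripper": 1},
  {"linear": [81, 367, 20], "angular": [0, 0, -0.5], "gripper": 1},
  {"linear": [81, 367, 20], "angular": [0, 0, -0.5], "gripper": 1},
  {"linear": [81, 367, 20], "angular": [0, 0, -0.5], "gripper": 1},
  {"linear": [81, 367, 20], "angular": [0, 0, -0.5], "gripper": 1},
  {"linear": [81, 367, 20], "angular": [0, 0, -0.5], "gripper": 1},
  {"linear": [81, 367, 20], "angular": [0, 0, -0.5], "gripper": 1},
  {"linear": [81, 367, 50], "angular": [0, 0, -0.5], "gripper": 1},
  {"linear": [81, 367, 80], "angular": [0, 0, -0.5], "gripper": 1},
  {"linear": [81, 367, 100], "angular": [0, 0, -0.5], "gripper": 1},
  {"linear": [81, 367, 110], "angular": [0, 0, -0.5], "gripper": 1},
  {"linear": [81, 367, 110], "angular": [0, 0, -0.5], "gripper": 1},
  {"linear": [81, 367, 110], "angular": [0, 0, -0.5], "gripper": 1},
])

```text
time_s: 27.6
position: [0.4968, -0.2694, 0.2429]
tool_rot: [[-0.436, 0.9, 0.001], [0.9, 0.436, -0.001], [-0.002, 0.001, -1.0]]
ft_force: [0.5, -1.1, 1.1]
grip_width: 0.0852
```

```bash
python3 - <<'E'
from rig import env
from h import *
rel(env,[.4973,-.2682,.189],116)
E
```

```text
t 27.6 pos [ 0.4968 -0.2694  0.2429] head 115.87 zax [ 0.0013 -0.0012 -1.    ] grip 0.0852
F [ 0.5 -1.1  1.1] M [ 0.05 -0.01 -0.01] q [-40.5  23.3  71.9  -0.   84.8 -66.3]
linear [ 1.   0.9 53.9] angular [ 0.04  0.09 -0.13]
```

Call:
servo_tool([
  {"linear": [0.8, 0.8, 20], "angular": [0, 0, 0], "gripper": 1},
  {"linear": [0.8, 0.8, 38], "angular": [0, 0, 0], "gripper": 1},
  {"linear": [0.8, 0.8, 50], "angular": [0, 0, 0], "gripper": 1},
  {"linear": [0.8, 0.8, 53], "angular": [0, 0, 0], "gripper": 1},
  {"linear": [0.8, 0.8, 53], "angular": [0, 0, 0], "gripper": 1},
])

```text
time_s: 28.1
position: [0.4973, -0.268, 0.1893]
tool_rot: [[-0.437, 0.9, 0.0], [0.9, 0.437, -0.0], [-0.001, 0.0, -1.0]]
ft_force: [-0.6, 0.1, 0.7]
grip_width: 0.0854
```

```bash
python3 - <<'E'
from rig import env
from h import *
rel(env,[.4973,-.2682,.189],116)
E
```

```text
t 28.1 pos [ 0.4973 -0.268   0.1893] head 115.89 zax [ 5.e-04 -4.e-04 -1.e+00] grip 0.0854
F [-0.6  0.1  0.7] M [-0.04 -0.    0.  ] q [-40.3  25.7  77.1  -0.   77.2 -66.2]
linear [-0.2 -0.1  0.3] angular [ 0.01  0.04 -0.11]
```

Call:
servo_tool([
  {"linear": [0, 0, 0], "angular": [0, 0, 0], "gripper": 0.3},
  {"linear": [0, 0, 0], "angular": [0, 0, 0], "gripper": 0.15},
  {"linear": [0, 0, 0], "angular": [0, 0, 0], "gripper": -0.1},
  {"linear": [0, 0, 0], "angular": [0, 0, 0], "gripper": -1},
  {"linear": [0, 0, 0], "angular": [0, 0, 0], "gripper": -1},
  {"linear": [0, 0, 0], "angular": [0, 0, 0], "gripper": -1},
  {"linear": [0, 0, 0], "angular": [0, 0, 0], "gripper": -1},
], force=30)

```text
time_s: 28.8
position: [0.4974, -0.2679, 0.1896]
tool_rot: [[-0.437, 0.899, 0.001], [0.899, 0.437, -0.001], [-0.001, 0.001, -1.0]]
ft_force: [0.1, 1.4, 6.9]
grip_width: 0.0474
```

Call:
servo_tool([
  {"linear": [0, 0, -0.7], "angular": [0, 0, 0], "gripper": -1},
  {"linear": [0, 0, -1.5], "angular": [0, 0, 0], "gripper": -1},
  {"linear": [0, 0, -1.5], "angular": [0, 0, 0], "gripper": -1},
])

```text
time_s: 29.1
position: [0.4973, -0.2679, 0.1897]
tool_rot: [[-0.437, 0.9, 0.0], [0.9, 0.437, 0.0], [0.0, 0.0, -1.0]]
ft_force: [3.7, -2.6, -6.2]
grip_width: 0.0474
```

```bash
python3 - <<'E'
from rig import env
from h import *
rel(env,[.4973,-.2682,.189],116)
E
```

```text
t 29.1 pos [ 0.4973 -0.2679  0.1897] head 115.9 zax [ 2.e-04  4.e-04 -1.e+00] grip 0.0474
F [ 3.7 -2.6 -6.2] M [-0.21 -0.88  0.07] q [-40.3  25.7  77.    0.   77.3 -66.2]
linear [-0.3 -0.2  0.7] angular [ 0.02 -0.01 -0.1 ]
```

Call:
servo_tool([
  {"linear": [-0.8, 0, 0.2], "angular": [0, 0, -1], "gripper": -1},
  {"linear": [-0.8, 0, 0.2], "angular": [0, 0, -3], "gripper": -1},
  {"linear": [-0.8, 0, 0.2], "angular": [0, 0, -5], "gripper": -1},
  {"linear": [-0.8, 0, 0.2], "angular": [0, 0, -5], "gripper": -1},
])

```text
time_s: 29.5
position: [0.4975, -0.2677, 0.1897]
tool_rot: [[-0.515, 0.857, -0.0], [0.857, 0.515, 0.002], [0.002, 0.001, -1.0]]
ft_force: [4.4, 2.4, -4.2]
grip_width: 0.0473
```

```bash
python3 - <<'E'
from rig import env
from h import *
rel(env,[.4973,-.2682,.189],116)
E
```

```text
t 29.5 pos [ 0.4975 -0.2677  0.1897] head 121.02 zax [-4.0e-04  1.9e-03 -1.0e+00] grip 0.0473
F [ 4.4  2.4 -4.2] M [ 0.43 -0.83  0.18] q [-40.3  25.8  77.    0.1  77.4 -71.4]
linear [-0.3 -0.4  0.7] angular [ 0.04 -0.11  5.02]
```

Call:
servo_tool([
  {"linear": [0, 0.8, 0], "angular": [0, 0, -2], "gripper": -1},
  {"linear": [0, 1.2, 0], "angular": [0, 0, -4], "gripper": -1},
  {"linear": [0, 1.2, 0], "angular": [0, 0, -6], "gripper": -1},
  {"linear": [0, 1.2, 0], "angular": [0, 0, -8], "gripper": -1},
  {"linear": [0, 1.2, 0], "angular": [0, 0, -8], "gripper": -1},
])

```text
time_s: 30.0
position: [0.4978, -0.2675, 0.1897]
tool_rot: [[-0.629, 0.778, -0.002], [0.778, 0.629, 0.001], [0.002, -0.001, -1.0]]
ft_force: [-1.5, 1.1, -4.8]
grip_width: 0.0477
```

```bash
python3 - <<'E'
from rig import env
from h import *
rel(env,[.4973,-.2682,.189],116)
E
```

```text
t 30.0 pos [ 0.4978 -0.2675  0.1897] head 128.95 zax [-0.0021  0.0014 -1.    ] grip 0.0477
F [-1.5  1.1 -4.8] M [ 0.27 -0.04  0.11] q [-40.2  25.8  76.9  -0.   77.5 -79.2]
linear [-0.3 -0.8  0.7] angular [-0.06 -0.13 12.95]
```

Call:
servo_tool([
  {"linear": [0, 0, 0], "angular": [0, 0, 0], "gripper": 0.2},
  {"linear": [0, 0, 0], "angular": [0, 0, 0], "gripper": 0.6},
  {"linear": [0, 0, 0], "angular": [0, 0, 0], "gripper": 1},
  {"linear": [0, 0, 0], "angular": [0, 0, 0], "gripper": 1},
  {"linear": [0, 0, 0], "angular": [0, 0, 0], "gripper": 1},
  {"linear": [0, 0, 0], "angular": [0, 0, 0], "gripper": 1},
  {"linear": [0, 0, -10], "angular": [0, 0, 0], "gripper": 1},
  {"linear": [0, 0, -30], "angular": [0, 0, 0], "gripper": 1},
  {"linear": [0, 0, -60], "angular": [0, 0, 0], "gripper": 1},
  {"linear": [0, 0, -95], "angular": [0, 0, 0], "gripper": 1},
  {"linear": [0, 0, -130], "angular": [0, 0, 0], "gripper": 1},
  {"linear": [0, 0, -165], "angular": [0, 0, 0], "gripper": 1},
  {"linear": [0, 0, -165], "angular": [0, 0, 0], "gripper": 1},
])

```text
time_s: 31.3
position: [0.499, -0.2683, 0.3608]
tool_rot: [[-0.628, 0.778, 0.008], [0.778, 0.628, -0.006], [-0.01, 0.002, -1.0]]
ft_force: [0.2, 0.2, -0.3]
grip_width: 0.0855
```

```bash
python3 - <<'E'
from rig import env
from h import *
rel(env,[.2,-.5,.354],129)
E
```

```text
t 31.3 pos [ 0.499  -0.2683  0.3608] head 128.9 zax [ 0.0076 -0.0065 -1.    ] grip 0.0855
F [ 0.2  0.2 -0.3] M [-0.    0.01 -0.03] q [-40.2  20.4  57.4  -0.  101.7 -79.1]
linear [   7.5 -378.2    6.1] angular [ 0.11  0.56 -0.1 ]
```

Call:
servo_tool([
  {"linear": [7, -378, 0], "angular": [0, 0, 0], "gripper": 1},
  {"linear": [7, -378, 0], "angular": [0, 0, 0], "gripper": 1},
  {"linear": [7, -378, 0], "angular": [0, 0, 0], "gripper": 1},
  {"linear": [7, -378, 0], "angular": [0, 0, 0], "gripper": 1},
  {"linear": [7, -378, 0], "angular": [0, 0, 0], "gripper": 1},
  {"linear": [7, -378, 0], "angular": [0, 0, 0], "gripper": 1},
  {"linear": [7, -378, 0], "angular": [0, 0, 0], "gripper": 1},
  {"linear": [7, -378, 0], "angular": [0, 0, 0], "gripper": 1},
  {"linear": [7, -378, 0], "angular": [0, 0, 0], "gripper": 1},
  {"linear": [7, -378, 0], "angular": [0, 0, 0], "gripper": 1},
])

```text
time_s: 32.3
position: [0.1997, -0.4997, 0.3549]
tool_rot: [[-0.627, 0.779, 0.0], [0.779, 0.627, 0.001], [0.0, 0.001, -1.0]]
ft_force: [0.6, 0.2, -0.4]
grip_width: 0.0855
```

```bash
python3 fin.py; python3 fin2.py | tail -2; python3 - <<'E'
from rig import env
import cv2
im=env.get_image('side');cv2.imwrite('pics/side12.png',cv2.resize(im['frame'][60:180,320:410],None,fx=4.6,fy=4.6))
im=env.get_image('top');cv2.imwrite('pics/top12.png',im['frame'])
print(env.observe()['time_s'])
E
```

```text
(0.77, [410.8, 173.8, 495.0, 244.5], np.int64(1402))
crank [ 0.4964846  -0.26662812] -49.98875770265252 274.05490196078426
step [ 0.49567053 -0.26464367] -26.15896814509239 7.997239072696779 109.1059308162285
both [ 0.49611669 -0.26565931] -24.8097941139051 19.393024970181454 109.1059308162285
32.6
```

View pics/fin_both.png

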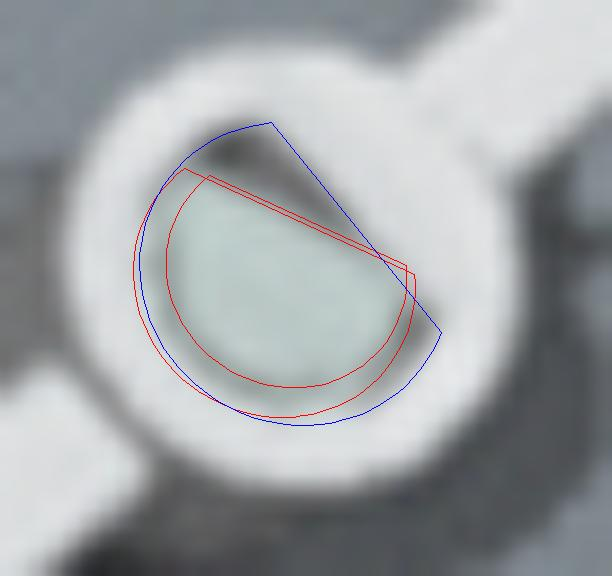

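View pics/side12.png

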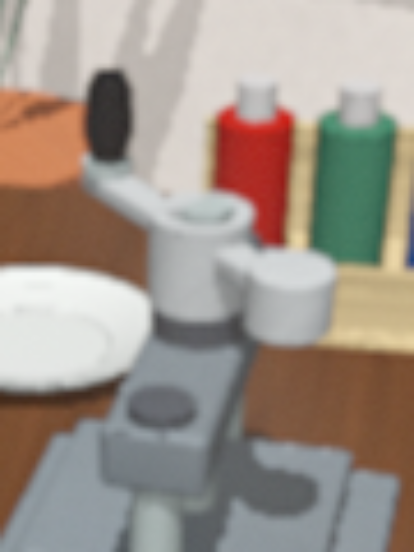

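View pics/top12.png

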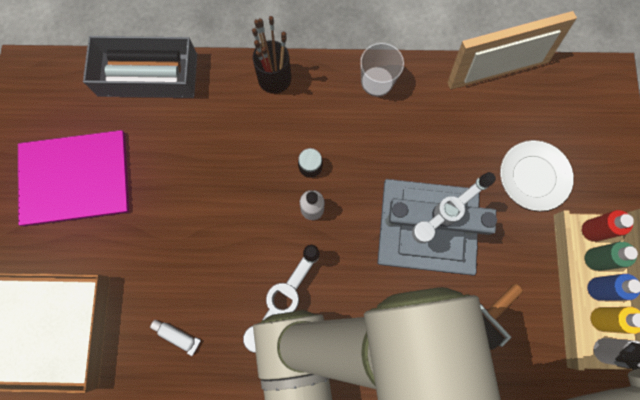

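The crank is still home, but the spindle was dragged back with it, from about -38° to -25°. The key is wedged near the limit of its play. Plan: regrip, turn to the stop again, then lift 45 mm so the bore surrounds only the stepped tip. There I turn the crank back to the spindle's angle, about -38°, and lower it home.

```bash
python3 - <<'E'
from rig import env
from h import *
rel(env,[.4969,-.2669,.33],130)
E
```

```text
t 32.6 pos [ 0.2007 -0.4993  0.3553] head 128.98 zax [ 1.e-04 -2.e-04 -1.e+00] grip 0.0857
F [-0.   0.8 -0.1] M [0.02 0.08 0.04] q [ -80.7   17.5   62.5    0.   100.  -119.7]
linear [ -5.7 376.4  25.3] angular [-0.    0.01 -1.02]
```

Call:
servo_tool([
  {"linear": [-5.5, 377, 20], "angular": [0, 0, -1], "gripper": 1},
  {"linear": [-5.5, 377, 20], "angular": [0, 0, -1], "gripper": 1},
  {"linear": [-5.5, 377, 20], "angular": [0, 0, -1], "gripper": 1},
  {"linear": [-5.5, 377, 20], "angular": [0, 0, -1], "gripper": 1},
  {"linear": [-5.5, 377, 20], "angular": [0, 0, -1], "gripper": 1},
  {"linear": [-5.5, 377, 20], "angular": [0, 0, -1], "gripper": 1},
  {"linear": [-5.5, 377, 20], "angular": [0, 0, -1], "gripper": 1},
  {"linear": [-5.5, 377, 20], "angular": [0, 0, -1], "gripper": 1},
  {"linear": [-5.5, 377, 20], "angular": [0, 0, -1], "gripper": 1},
  {"linear": [-5.5, 377, 20], "angular": [0, 0, -1], "gripper": 1},
  {"linear": [-5.5, 377, 20], "angular": [0, 0, -1], "gripper": 1},
  {"linear": [-5.5, 377, 60], "angular": [0, 0, -1], "gripper": 1},
  {"linear": [-5.5, 377, 95], "angular": [0, 0, -1], "gripper": 1},
  {"linear": [-5.5, 377, 113], "angular": [0, 0, -1], "gripper": 1},
  {"linear": [-5.5, 377, 115], "angular": [0, 0, -1], "gripper": 1},
  {"linear": [-5.5, 377, 115], "angular": [0, 0, -1], "gripper": 1},
])

```text
time_s: 34.2
position: [0.4964, -0.2681, 0.2409]
tool_rot: [[-0.64, 0.768, 0.001], [0.768, 0.64, -0.001], [-0.001, 0.0, -1.0]]
ft_force: [0.6, 0.3, 0.8]
grip_width: 0.0855
```

```bash
python3 - <<'E'
from rig import env
from h import *
rel(env,[.4969,-.2669,.1865],130)
E
```

```text
t 34.2 pos [ 0.4964 -0.2681  0.2409] head 129.83 zax [ 6.e-04 -5.e-04 -1.e+00] grip 0.0855
F [0.6 0.3 0.8] M [-0.03 -0.   -0.05] q [-40.4  23.3  72.2  -0.   84.5 -80.2]
linear [ 0.7  1.1 54.4] angular [ 0.01  0.04 -0.17]
```

Call:
servo_tool([
  {"linear": [0.5, 0.8, 20], "angular": [0, 0, 0], "gripper": 1},
  {"linear": [0.5, 0.8, 40], "angular": [0, 0, 0], "gripper": 1},
  {"linear": [0.5, 0.8, 52], "angular": [0, 0, 0], "gripper": 1},
  {"linear": [0.5, 0.8, 54], "angular": [0, 0, 0], "gripper": 0.6},
  {"linear": [0.5, 0.8, 54], "angular": [0, 0, 0], "gripper": 0.2},
  {"linear": [0.5, 0.8, 54], "angular": [0, 0, 0], "gripper": -1},
  {"linear": [0.5, 0.8, 54], "angular": [0, 0, 0], "gripper": -1},
  {"linear": [0.5, 0.8, 54], "angular": [0, 0, 0], "gripper": -1},
  {"linear": [0.5, 0.8, 54], "angular": [0, 0, 0], "gripper": -1},
  {"linear": [0.5, 0.8, 54], "angular": [0, 0, 0], "gripper": -1},
], force=70)

```text
time_s: 35.2
position: [0.4973, -0.2669, 0.1876]
tool_rot: [[-0.641, 0.767, 0.002], [0.767, 0.641, -0.002], [-0.003, 0.0, -1.0]]
ft_force: [-1.8, -0.1, 5.9]
grip_width: 0.0467
```

Call:
servo_tool([
  {"linear": [0, 0, 0], "angular": [0, 0, 4], "gripper": -1},
  {"linear": [0, 0, 0], "angular": [0, 0, 8], "gripper": -1},
  {"linear": [0, 0, 0], "angular": [0, 0, 10], "gripper": -1},
  {"linear": [0, 0, 0], "angular": [0, 0, 10], "gripper": -1},
])

```text
time_s: 35.6
position: [0.4971, -0.2672, 0.1877]
tool_rot: [[-0.497, 0.868, 0.001], [0.868, 0.497, -0.002], [-0.003, -0.0, -1.0]]
ft_force: [-3.0, -1.7, 6.4]
grip_width: 0.0467
```

```bash
python3 - <<'E'
from rig import env
from h import *
rel(env,[.4969,-.2669,.1865],130)
E
```

```text
t 35.6 pos [ 0.4971 -0.2672  0.1877] head 119.83 zax [ 0.0013 -0.0025 -1.    ] grip 0.0467
F [-3.  -1.7  6.4] M [-0.22  0.55 -0.15] q [-40.2  25.7  77.4  -0.1  76.7 -70.1]
linear [ 0.3 -0.1  1.2] angular [ -0.02   0.16 -10.17]
```

Call:
servo_tool([
  {"linear": [0, 0, 0], "angular": [0, 0, 2], "gripper": -1},
  {"linear": [0, 0, 0], "angular": [0, 0, 4], "gripper": -1},
  {"linear": [0, 0, 0], "angular": [0, 0, 5], "gripper": -1},
  {"linear": [0, 0, 0], "angular": [0, 0, 5], "gripper": -1},
])

```text
time_s: 36.0
position: [0.497, -0.2674, 0.1876]
tool_rot: [[-0.423, 0.906, 0.001], [0.906, 0.423, -0.004], [-0.003, -0.001, -1.0]]
ft_force: [-4.8, -2.7, 6.7]
grip_width: 0.0467
```

```bash
python3 - <<'E'
from rig import env
from h import *
rel(env,[.4969,-.2669,.1865],130)
E
```

```text
t 36.0 pos [ 0.497  -0.2674  0.1876] head 115.05 zax [ 6.0e-04 -3.5e-03 -1.0e+00] grip 0.0467
F [-4.8 -2.7  6.7] M [-0.42  0.65  1.68] q [-40.2  25.7  77.4  -0.1  76.7 -65.3]
linear [0.5 0.1 1.1] angular [ -0.08   0.19 -14.95]
```

Call:
servo_tool([
  {"linear": [0, 0, 0], "angular": [0, 0, -2], "gripper": -1},
  {"linear": [0, 0, -3], "angular": [0, 0, -2.5], "gripper": -1},
  {"linear": [0, 0, -8], "angular": [0, 0, -2.5], "gripper": -1},
  {"linear": [0, 0, -16], "angular": [0, 0, -2.5], "gripper": -1},
  {"linear": [0, 0, -26], "angular": [0, 0, -2.5], "gripper": -1},
  {"linear": [0, 0, -36], "angular": [0, 0, -2.5], "gripper": -1},
  {"linear": [0, 0, -44], "angular": [0, 0, -2.5], "gripper": -1},
  {"linear": [0, 0, -46], "angular": [0, 0, -2.5], "gripper": -1},
  {"linear": [0, 0, -46], "angular": [0, 0, -2.5], "gripper": -1},
])

```text
time_s: 36.9
position: [0.497, -0.2662, 0.2322]
tool_rot: [[-0.46, 0.888, 0.0], [0.888, 0.46, 0.0], [0.0, 0.0, -1.0]]
ft_force: [-0.5, -0.5, -5.5]
grip_width: 0.0466
```

```bash
python3 - <<'E'
from rig import env
from h import *
rel(env,[.4962,-.2659,.233],142)
E
python3 chk.py 13
```

```text
t 36.9 pos [ 0.497  -0.2662  0.2322] head 117.4 zax [ 1.e-04  4.e-04 -1.e+00] grip 0.0466
F [-0.5 -0.5 -5.5] M [-0.04 -0.03 -0.01] q [-40.2  23.6  73.1   0.   83.3 -67.6]
linear [ 0.7 -0.6 -0.8] angular [ 2.00e-02 -1.00e-02 -2.46e+01]
[np.float64(0.49703480505624353), np.float64(-0.26622527458362594), np.float64(0.23422130561853177), np.float64(-1.0926389089021518)] 36.9
```

View pics/chk13.png

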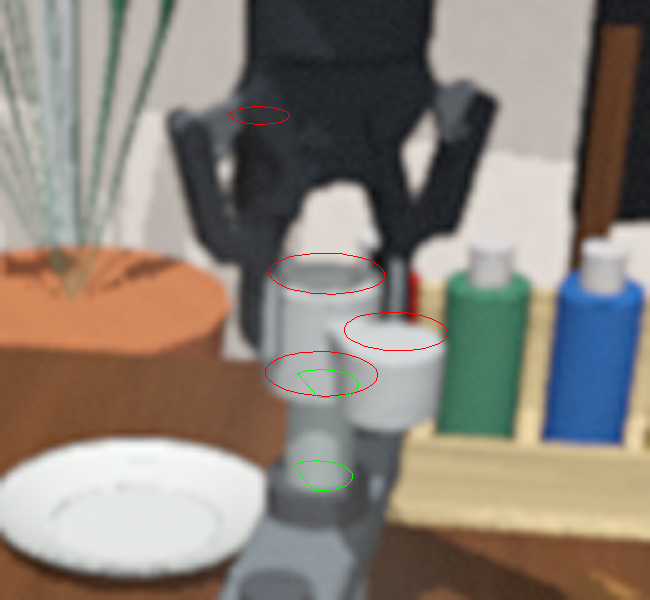

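Call:
servo_tool([
  {"linear": [0.7, -0.5, 0], "angular": [0, 0, -7], "gripper": -1},
  {"linear": [0.7, -0.5, 0], "angular": [0, 0, -14], "gripper": -1},
  {"linear": [0.7, -0.5, 0], "angular": [0, 0, -20], "gripper": -1},
  {"linear": [0.7, -0.5, 0], "angular": [0, 0, -22.5], "gripper": -1},
  {"linear": [0.7, -0.5, 0], "angular": [0, 0, -22.5], "gripper": -1},
  {"linear": [0.7, -0.5, 3], "angular": [0, 0, -22.5], "gripper": -1},
  {"linear": [0.7, -0.5, 6], "angular": [0, 0, -22.5], "gripper": -1},
  {"linear": [0.7, -0.5, 8], "angular": [0, 0, -22.5], "gripper": -1},
  {"linear": [0.7, -0.5, 8], "angular": [0, 0, -22.5], "gripper": -1},
])

```text
time_s: 37.85
position: [0.4961, -0.2659, 0.2236]
tool_rot: [[-0.765, 0.644, -0.001], [0.644, 0.765, 0.001], [0.001, 0.0, -1.0]]
ft_force: [0.4, 0.5, -4.7]
grip_width: 0.0467
```

```bash
python3 - <<'E'
from rig import env
from h import *
rel(env,[.4962,-.2659,.1876],140)
E
```

```text
t 37.85 pos [ 0.4961 -0.2659  0.2236] head 139.87 zax [-7.e-04  6.e-04 -1.e+00] grip 0.0467
F [ 0.4  0.5 -4.7] M [-0.02  0.04 -0.06] q [-40.2  23.9  74.1   0.   82.  -90.1]
linear [-0.1  0.1 36. ] angular [ 0.   -0.05 -0.13]
```

Call:
servo_tool([
  {"linear": [0, 0, 5], "angular": [0, 0, 0], "gripper": -1},
  {"linear": [0, 0, 10], "angular": [0, 0, 0], "gripper": -1},
  {"linear": [0, 0, 16], "angular": [0, 0, 0], "gripper": -1},
  {"linear": [0, 0, 22], "angular": [0, 0, 0], "gripper": -1},
  {"linear": [0, 0, 28], "angular": [0, 0, 0], "gripper": -1},
  {"linear": [0, 0, 32], "angular": [0, 0, 0], "gripper": -1},
  {"linear": [0, 0, 35], "angular": [0, 0, 0], "gripper": -1},
  {"linear": [0, 0, 36.5], "angular": [0, 0, 0], "gripper": -1},
  {"linear": [0, 0, 36.5], "angular": [0, 0, 0], "gripper": -1},
])

```text
time_s: 38.75
position: [0.4963, -0.2661, 0.1878]
tool_rot: [[-0.765, 0.644, 0.0], [0.644, 0.765, -0.0], [-0.001, -0.0, -1.0]]
ft_force: [0.0, -0.4, -4.8]
grip_width: 0.0467
```

```bash
python3 - <<'E'
from rig import env
from h import *
rel(env,[.4962,-.2659,.1876],140)
E
```

```text
t 38.75 pos [ 0.4963 -0.2661  0.1878] head 139.9 zax [ 4.e-04 -3.e-04 -1.e+00] grip 0.0467
F [ 0.  -0.4 -4.8] M [ 0.01 -0.07  0.01] q [-40.2  25.6  77.5   0.   76.8 -90.1]
linear [0.2 0.1 0.2] angular [-0.    0.03 -0.1 ]
```

Call:
servo_tool([
  {"linear": [0, 0, 1.5], "angular": [0, 0, 0], "gripper": -1},
  {"linear": [0, 0, 1.5], "angular": [0, 0, 0], "gripper": -1},
  {"linear": [0, 0, 0], "angular": [0, 0, 0], "gripper": 0.2},
  {"linear": [0, 0, 0], "angular": [0, 0, 0], "gripper": 0.6},
  {"linear": [0, 0, 0], "angular": [0, 0, 0], "gripper": 1},
  {"linear": [0, 0, 0], "angular": [0, 0, 0], "gripper": 1},
  {"linear": [0, 0, 0], "angular": [0, 0, 0], "gripper": 1},
  {"linear": [0, 0, -10], "angular": [0, 0, 0], "gripper": 1},
  {"linear": [0, 0, -35], "angular": [0, 0, 0], "gripper": 1},
  {"linear": [0, 0, -75], "angular": [0, 0, 0], "gripper": 1},
  {"linear": [0, 0, -115], "angular": [0, 0, 0], "gripper": 1},
  {"linear": [0, 0, -145], "angular": [0, 0, 0], "gripper": 1},
])

```text
time_s: 39.95
position: [0.4962, -0.266, 0.3361]
tool_rot: [[-0.765, 0.644, 0.003], [0.644, 0.765, -0.002], [-0.003, 0.0, -1.0]]
ft_force: [0.1, -0.0, 0.8]
grip_width: 0.0854
```

```bash
python3 - <<'E'
from rig import env
from h import *
rel(env,[.25,-.46,.33],140)
E
```

```text
t 39.95 pos [ 0.4962 -0.266   0.3361] head 139.9 zax [ 0.0026 -0.0022 -1.    ] grip 0.0854
F [ 0.1 -0.   0.8] M [-0.07 -0.02 -0.01] q [-40.2  20.5  61.1   0.   98.2 -90.1]
linear [  63.4 -307.     5.9] angular [-0.    0.19 -0.1 ]
```

Call:
servo_tool([
  {"linear": [63, -307, 0], "angular": [0, 0, 0], "gripper": 1},
  {"linear": [63, -307, 0], "angular": [0, 0, 0], "gripper": 1},
  {"linear": [63, -307, 0], "angular": [0, 0, 0], "gripper": 1},
  {"linear": [63, -307, 0], "angular": [0, 0, 0], "gripper": 1},
  {"linear": [63, -307, 0], "angular": [0, 0, 0], "gripper": 1},
  {"linear": [63, -307, 0], "angular": [0, 0, 0], "gripper": 1},
  {"linear": [63, -307, 0], "angular": [0, 0, 0], "gripper": 1},
])

```text
time_s: 40.65
position: [0.247, -0.4626, 0.333]
tool_rot: [[-0.762, 0.647, -0.001], [0.647, 0.762, -0.001], [0.0, -0.001, -1.0]]
ft_force: [0.5, 0.2, -0.2]
grip_width: 0.0856
```

```bash
sed -i 's/(((-53/(((-40/; s/((-53,/((-40,/; s/\[.4966,-.2676,.187/[.4961,-.2657,.187/' fin2.py; python3 fin2.py | tail -2; python3 fin.py; python3 - <<'E'
from rig import env
print(env.observe()['time_s'])
E
```

```text
step [ 0.49578564 -0.2644658 ] -39.84671540795107 9.340977896328647 119.82826415970686
both [ 0.49594858 -0.26543152] -39.67999813727081 13.190327372015988 119.82826415970686
(0.78, [412.6, 166.3, 491.2, 247.3], np.int64(1502))
crank [ 0.49703793 -0.26649674] -40.338861534095365 258.54901960784315
40.85
```

View pics/fin_both.png

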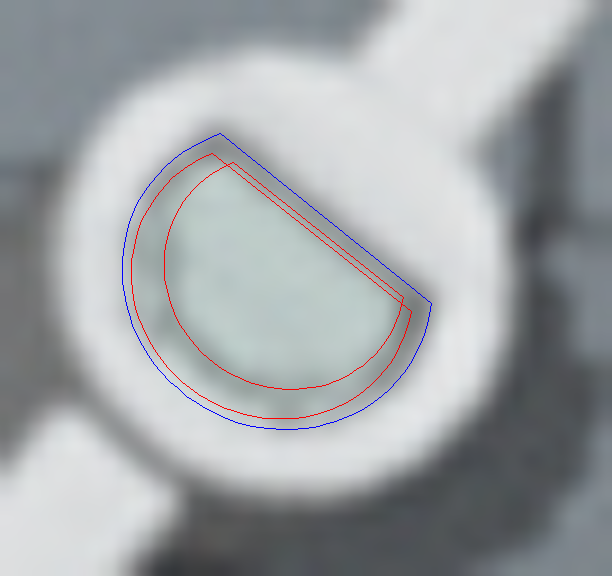

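The crank (-40.3°) and the spindle flat (-39.7°) now match, and the spindle is at the furthest angle seen so far. One last look, then I hand it in.

```bash
python3 - <<'E'
from rig import env
import cv2
im=env.get_image('side');cv2.imwrite('pics/side14.png',im['frame'])
for q in('bottle_mid','jar_mid'):
    for r in env.trace(im,q)[:2]: print(q,r['confidence'],r['extent'])
E
```

```text
jar_mid 0.55 [258.4, 224.6, 288.4, 267.0]
```

View pics/side14.png

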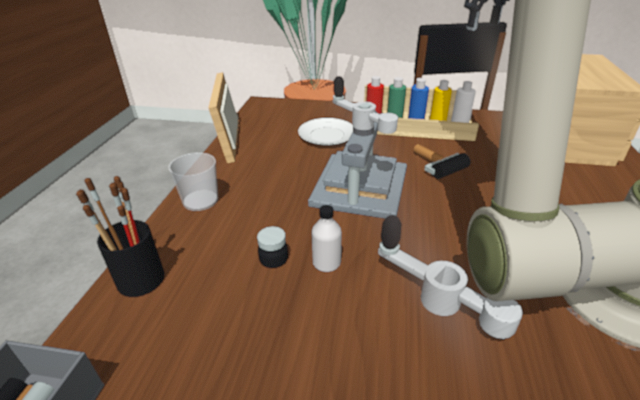

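The side view shows the arm's shoulder housing very close to the spare big crank's weight at (500,315). I'll swing the base back towards the known-clear start pose before handing in.

```bash
python3 - <<'E'
from rig import env
from h import *
rel(env,[.115,-.53,.33],140)
E
```

```text
t 41.0 pos [ 0.2515 -0.4594  0.333 ] head 140.02 zax [ 3.e-04 -3.e-04 -1.e+00] grip 0.0855
F [ 0.2  0.2 -0. ] M [ 0.   -0.04  0.06] q [ -74.3   16.3   67.8    0.    95.9 -124.3]
linear [  59.2 -141.8    2.9] angular [-0.    0.02  0.02]
```

Call:
servo_tool([
  {"linear": [20, -47, 0], "angular": [0, 0, 0], "gripper": 1},
  {"linear": [40, -95, 0], "angular": [0, 0, 0], "gripper": 1},
  {"linear": [59, -142, 0], "angular": [0, 0, 0], "gripper": 1},
  {"linear": [59, -142, 0], "angular": [0, 0, 0], "gripper": 1},
  {"linear": [59, -142, 0], "angular": [0, 0, 0], "gripper": 1},
])

```text
time_s: 41.5
position: [0.1137, -0.531, 0.3325]
tool_rot: [[-0.764, 0.645, 0.0], [0.645, 0.764, 0.0], [0.0, 0.001, -1.0]]
ft_force: [0.8, -0.2, 0.4]
grip_width: 0.0856
```

```bash
python3 - <<'E'
from rig import env
import cv2
for n in('side','top'):
    im=env.get_image(n);cv2.imwrite(f'pics/{n}15.png',im['frame'])
s=env.observe();print(s['time_s'],s['q'].round(1),s['qvel'].round(2))
E
```

```text
41.6 [ -90.3   18.4   64.8    0.    96.8 -140.3] [ 0.65 -0.31  0.   -0.11  0.02 -0.28]
```

View pics/side15.png

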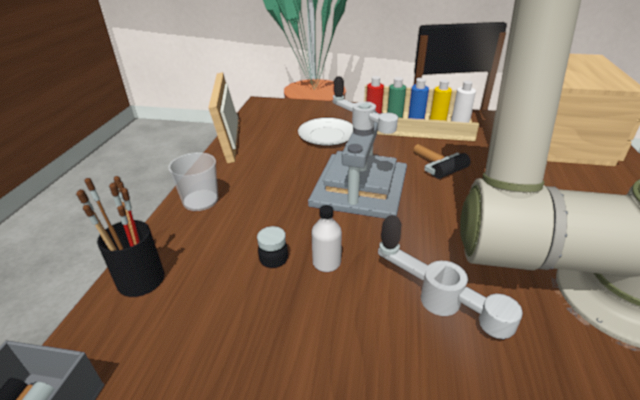

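View pics/top15.png

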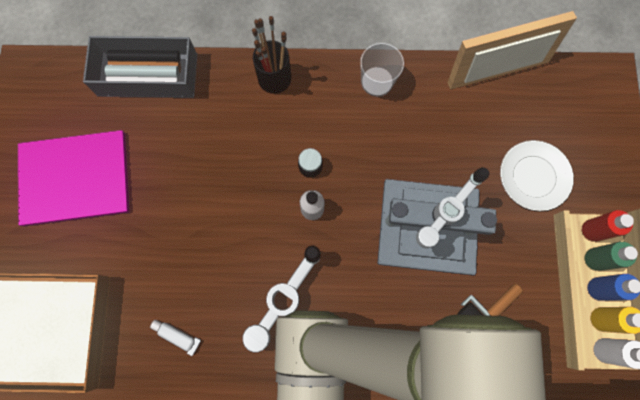

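Clear of everything: the bottle is at (327,245), the jar at (272,246), and the crank is on its spindle. Handing in.

```bash
python3 -c "
from rig import env
print(env.close_job(), env.observe()['time_s'])"
```

```text
the job is handed in; nothing more can be done
the job is handed in; nothing more can be done
```

I fitted the smaller crank knob-up on the spindle, turned it clockwise to the stop, and let go with it home on the shoulder. I handed in at about 41.6 s. No verdict was reported.

- **Wedged key:** turning to the stop wedged the crank about 20–25° ahead of the spindle flat. Turning it back by the hub dragged the spindle off its stop.
- **How I fixed it:** I turned to the stop again (wrist moment 1.7 N m). I then lifted the crank 45 mm onto the stepped tip, turned it back to the spindle's angle, and lowered it home with no contact force.
- **Last checks on the crank:** the top camera gave crank yaw -40.3° and spindle flat -39.7°. Fitted hub and spindle axes were about 1.5 mm apart. The final measured height matched the seated height.
- **Not measured directly:** I could not read the spindle joint. That it is at the stop rests on the moment rise and on the spindle showing the same angle (about -40°) it had after the second push to the stop.
- **Bystanders:** the bottle and jar stand where they were in the pictures. The network did not find the bottle in the last side view, but it is plainly visible there.
- **Side effect:** on its first swing the arm pushed the unneeded big crank aside, and later swings moved it slightly more. It stayed on the table, and I moved the arm clear of it before handing in.

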